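# Fish the dropped battery out from under the paint riser and fit it in the light bar

### The job

The battery of the cordless light bar has rolled into the low gap under the plywood paint riser. Lift the red-handled hook out of its foam tray by its brass neck, lay it down on the worktop beside the tray, take it again by the handle so that it reaches far enough, and draw the battery out into the open with it; leave the hook lying on the worktop. Then free the orange lock on the light bar, slide the grey cover open, lay the battery in the bay with its plus end at the red terminal, slide the cover fully shut and push the lock home again. Do not touch the battery with the gripper while it is still under the riser, and do not shift the putty tin, the brown-capped jar or the red dropper bottle.

Things in the scene. Friction and masses are not known exactly. Their poses are not given: they have to be found in the camera images.
- riser: Fixed plywood riser with paint bottles on it. Origin: middle of its front edge, on the worktop; x runs from the open front into the gap, y to the left, z up. Outside 135 mm deep, 230 mm wide. The gap is open only in front: 34 mm high, 210 mm wide (y -0.105 to 0.105), 127 mm deep. Bottles reach 130 mm above the worktop.
- tool_tray: Fixed foam tool tray, 244 x 118 x 19 mm (x -0.112 to 0.132, y -0.044 to 0.074), origin on the worktop. The hook lies flush in a fitted pocket along x; only its neck can be grasped, in a finger channel 48 mm long (x), right across the tray, floor 4 mm above the worktop, centred on point tray_notch. Fixed tweezers cross the channel at y 0.058, top at 13 mm.
- tray_notch (a point): Point in the tray where the hook's neck lies at the start (tray frame 0.024, 0, 0.011).
- hook_neck (a point): Point on the brass neck of the loose hook (65 g, 219 mm long), near its centre of mass: lift it from the tray here. x along the rod to the bent end, y to the left, z up; 7 mm above the hook's underside. The neck is a flat-sided bar 10 mm wide (y), 14 mm high, its graspable length about 20 mm to either side of the point.
- hook_handle (a point): Point on the hook's red handle, 94 mm behind hook_neck, on the axis, 7 mm above the underside; same axes. The handle is 22 mm wide (y), 14 mm high, from 30 mm behind this point to 65 mm ahead of it. Grasp it here to reach far.
- hook_toe (a point): Middle of the hook's bent toe: 186 mm ahead of hook_handle and 18 mm to the right (-y) of the rod's axis, same axes. Toe and rod are 6 mm round steel, the toe square to the rod, its tip 33 mm to the right of the axis; both 7 mm above the hook's underside.
- cell_center (a point): Centre of the loose battery, 15 mm across, 50 mm long along its own y, 23 g; red, white at the minus end. It lies flat, its centre 7 mm above what it lies on, and does not roll (it behaves as a square bar). It starts under the riser, pointing roughly into the gap.
- cell_plus (a point): Point on the battery's axis 20 mm from the centre towards its plus end (the end with the small knob).
- light: Fixed white light bar lying lens down, 240 x 70 x 30 mm. Origin: centre of its underside on the worktop; x along its length, z up. The battery bay is at the -x half, below the grey cover. Its top is at 30 mm.
- battery_seat (a point): Where the battery's centre must lie, 26 mm above the worktop, at light (-0.073, 0). Axes as the light's: battery along x, plus end to +x (red terminal). The bay is a trough 56 mm long (x), 21 mm wide (y), 11 mm deep below the light's top (30 mm), so the seated battery stands 4 mm proud; it may be let go some 10 mm above its seat.
- cover (a joint): Slide of the grey battery cover along the light's +x, m: 0 shut, 0.068 fully open. Friction 1.2 N. Held shut by the lock. The cover, 72 x 36 mm, top at 40 mm, clears the seated battery by 2 mm.
- cover_ridge (a point): Middle of the ridge on the cover, by which it is pushed or pinched: 12 mm thick (light's x), 28 mm wide (y), from 40 to 52 mm above the worktop; the point is at 46 mm. Moves with the cover.
- lock (a joint): Slide of the orange lock along the light's +y, m: 0 to 0.003 locking, 0.012 fully free; above 0.010 the cover can pass. Friction 1.2 N, stays where it is left. It stands just beyond the cover's +x end and its tongue bars the cover's way.
- lock_button (a point): Middle of the lock's button, 16 mm (light's x) by 12 mm (y), from 31 to 46 mm above the worktop; the point is at 40 mm. Moves with the lock. At light (-0.004, 0.016) when locked.
- putty_tin: Bystander: flat round tin, 63 mm across, 21 mm high, left of the riser. Origin at the centre of its underside.
- jar_brown: Bystander: small paint jar with a brown cap, 35 mm across, 41 mm high. Origin at the centre of its underside.
- dropper_red: Bystander: red dropper bottle, 26 mm across, 84 mm high. Origin at the centre of its underside.

How it is judged:
On the way, in this order (a step that is already met when the one before it is completed fails the run):
1. the hook lies on the worktop, out of its tray and let go (horizontal distance between hook_neck and tray_notch above 0.05 m and height (world z) of hook_neck below 0.02 m and contact force between the fingers and hook below 0.1 N), for 0.1 s.
2. the battery has been drawn wholly out of the gap and lies on the worktop in front of the riser (x of cell_center in the frame of riser below -0.03 m and height (world z) of cell_center below 0.02 m), for 0.1 s.
3. the battery lies in the bay, plus end at the red terminal (x of cell_center in the frame of battery_seat between -0.006 and 0.006 m and y of cell_center in the frame of battery_seat between -0.005 and 0.005 m and z of cell_center in the frame of battery_seat between -0.003 and 0.003 m and x of cell_plus in the frame of battery_seat above 0.012 m), for 0.2 s.
At the end, for the whole second after the job is handed in: The battery rests in the bay (within 6 mm along, 5 mm across, 3 mm in height of battery_seat, plus end to the red terminal), the cover is shut to 3 mm, the lock is back to 4 mm of its locked end, and the hook lies flat on the worktop or its tray, below 30 mm, at rest (all of step 3 and value of joint cover below 0.003 m and value of joint lock below 0.004 m and height (world z) of hook_neck between 0 and 0.03 m and height (world z) of hook_toe below 0.03 m and linear speed of each of cell, hook below 0.02 m/s); the robot touches nothing.
It fails at once if the gripper touches the battery while it is still under the riser (contact force between the fingers and cell above 0.3 N and x of cell_center in the frame of riser above 0 m).
It fails at once if the putty tin, the brown-capped jar or the red dropper bottle is shifted by more than 20 mm (distance of any of putty_tin, jar_brown, dropper_red from where it was at the start of the episode above 0.02 m).
It also fails if it takes over 72 s, if anything falls off the work surface, if the arm or the gripper's body presses on something with over 40 N, if the wrist force passes 120 N, or if a joint passes its speed limit or range.

### The arm

A 6-joint arm with a two-finger parallel gripper is mounted at the origin on a cart in front of the work surface, level with it; the furniture and walls round the work are solid. World frame = base frame: x ahead of the robot, y to its left, z up, the work surface at z = 0. Lengths are in m, angles in rad, forces in N, time in s.
With the tool pointing down it reaches from about 0.375 to 0.975 m from the base axis. Payload 3.8 kg.
Tool frame: the origin (TCP) lies at the centre of the arm's flange, where the gripper is bolted on; the fingertips stand 166 mm ahead of it and the grasp point (between the pads) lies 147 mm ahead of it; z points along the fingers, x is the direction in which the jaws open and shut, and the axes are right-handed (so a half turn about z gives the same grasp; the last joint's range is limited). The gripper opens to 88 mm and grips with 3 to 60 N. Pads are 18 mm wide; open, the fingers measure 123 mm over their backs; the gripper's body (75 mm by 187 mm) begins 45 mm behind the grasp point.
Start: joints at [1.145, 0.264, 1.604, -0, 1.274, -0.037], TCP at [0.256, 0.625, 0.405] pointing down, gripper open.
Joint ranges: [-2.63, 2.63], [-0.94, 2.18], [0.31, 2.57], [-1.31, 4.45], [0, 2.66], [-2.55, 2.55]. Speed limits (rad/s): [2.57, 2.57, 3.14, 3.14, 3.14, 3.14].

### API

Orientations are given as [roll, pitch, yaw] about the fixed x, y, z axes, in that order (R = Rz(yaw) Ry(pitch) Rx(roll)).
In Python, from rig import status, viewer, workorder gives the robot as it stands.
- The arm moves only by the tool jog_arm, never from a script. Its argument "plan" is a list of rows, each an object of numbers: "rx", "ry", "rz": the turn, a rotation vector about the tool's x, y, z in degrees; "tx", "ty", "tz": the shift along the tool's x, y, z in m; "claw": the gripper's target within -1 to 1 (fully open at 1, half-way at 0, shut at -1). In form: [{"rx": .., "ry": .., "rz": .., "tx": .., "ty": .., "tz": .., "claw": ..}, ...]. A call has 1 to 8 rows; each row is the pose to reach, as a shift and turn from the pose measured when the call began, along the tool's axes at that moment; what a row does not reach only later rows make up. A row lasts 1/8 s, in which the tool goes at most 62.5 mm and 10.7 degrees, less where a joint would pass 70% of its speed; a pose out of reach is approached as far as the arm can. A call with a gripper value outside its range is refused whole. The fingers move at their own pace and stop on an object; the grip force is fixed at half the most. Time passes only in rows, so rows that repeat a pose let the fingers close. It gives the time, the measured TCP pose, the force and the opening at its end, in the units of the state.
- status.state(): the state, without advancing time (a new reading comes with each control period).
- viewer.read_camera(name): name is "scene" or "top" or "wrist"; returns (picture, depth): 420x560x3 uint8, red, green, blue; 420x560 float32, m along the optical axis (not along the pixel's ray), 0 where there is no reading.
- viewer.camera_model(name): a dict with "intrinsics" (3x3 intrinsics, pixels), "extrinsics" (4x4, takes a point from camera to world coordinates); the wrist camera has in their place "T_tool_cam" (4x4, takes a point from camera to tool coordinates, whose origin is the TCP and whose axes are the tool frame's). Camera axes: x right, y down, z forward; pixel columns grow to the right and rows downward; lengths in m; the calibration is good to about 2 mm. A picture is of the moment at which its call begins: read the wrist's pose just before it. camera_model takes no time and is no camera call.
- workorder.sign_off(): hands the job in, once; it reports no verdict.
The state is a dict: "time": time; "qpos": joint angles; "joint_velocities": joint speeds; "tau": joint torques, N m; "eef_pos": TCP position; "ee_rot": TCP orientation; "ft_force": force on the tool from outside, world axes, zero at the start; "wrist_torque": the same for the moment, N m; "opening": opening from 0.0 (shut) to 1.0 (fully open).
Only numpy, scipy, OpenCV 4.12 (cv2) and the standard library are available. Lean on these libraries where they do the work, as an engineer would, in place of code of your own. Each camera call takes 0.05 s, during which the arm holds its last target.

## Working session

There is one attempt and no reset: what is moved stays moved. The work goes in short steps, Python scripts to look and compute and a tool call to move; the robot and the scene stay as the last step left them, time stands still between calls to the robot, and variables do not carry over. Pictures are saved under pics/ and viewed, and the job is handed in when it is done.

Besides the shell and the picture viewer there is one more tool, called as name(argument=value, ...), one argument or row to a line, values as JSON. jog_arm: Moves the arm, as the interface text tells. Its arguments: {"type":"object","properties":{"plan":{"type":"array","items":{"type":"object","properties":{"rx":{"type":"number"},"ry":{"type":"number"},"rz":{"type":"number"},"tx":{"type":"number"},"ty":{"type":"number"},"tz":{"type":"number"},"claw":{"type":"number"}}}}},"required":["plan"]}

```bash
ls; mkdir -p pics; cat > h.py <<'E'
import numpy as np, cv2
from rig import status, viewer, workorder
E
python3 - <<'E'
from h import *
print(status.state())
for n in ("scene","top","wrist"):
    p,d=viewer.read_camera(n); cv2.imwrite(f"pics/{n}0.png",p[:,:,::-1]); np.savez(f"{n}0.npz",p=p,d=d)
    m=viewer.camera_model(n); print(n,{k:np.round(v,4).tolist() for k,v in m.items() if k!='name'} )
E
```

```text
pics
{'time': 0.0, 'qpos': array([ 1.14510104e+00,  2.64707261e-01,  1.60531138e+00,  1.41334239e-05,
        1.27368376e+00, -3.68780690e-02]), 'joint_velocities': array([ 7.44205692e-04,  2.71000112e-05,  5.56133894e-04,  6.42609569e-04,
        2.86103447e-04, -5.57487749e-05]), 'tau': array([ 1.76074744e-03, -5.02103090e+01, -3.56872737e+01,  7.31657376e-02,
        2.93000357e-02, -1.75036785e-04]), 'eef_pos': array([0.25573958, 0.62432517, 0.40345236]), 'ee_rot': array([-3.14150137e+00,  2.10781647e-03,  1.18197506e+00]), 'ft_force': array([-0.07990485,  0.06155992,  0.51295615]), 'wrist_torque': array([ 0.01987498, -0.02064212,  0.00600858]), 'opening': 0.9996325689831553}
scene {'intrinsics': [[509.9484, 0.0, 280.1054], [0.0, 509.9484, 205.1004], [0.0, 0.0, 1.0]], 'extrinsics': [[0.5723, -0.4726, 0.6701, -0.1337], [-0.82, -0.3407, 0.46, -0.1832], [0.0109, -0.8127, -0.5825, 0.6409], [0.0, 0.0, 0.0, 1.0]]}
top {'intrinsics': [[439.6444, 0.0, 276.0144], [0.0, 439.6444, 205.9233], [0.0, 0.0, 1.0]], 'extrinsics': [[0.0007, -0.9824, 0.1866, 0.3528], [-1.0, 0.0004, 0.0061, 0.2622], [-0.0061, -0.1866, -0.9824, 1.0624], [0.0, 0.0, 0.0, 1.0]]}
wrist {'intrinsics': [[341.1621, 0.0, 277.3776], [0.0, 341.1621, 205.5408], [0.0, 0.0, 1.0]], 'T_tool_cam': [[1.0, 0.0002, 0.0003, -0.0016], [-0.0003, 0.9497, 0.313, -0.0794], [-0.0002, -0.313, 0.9497, 0.0208], [0.0, 0.0, 0.0, 1.0]]}
```

View pics/scene0.png

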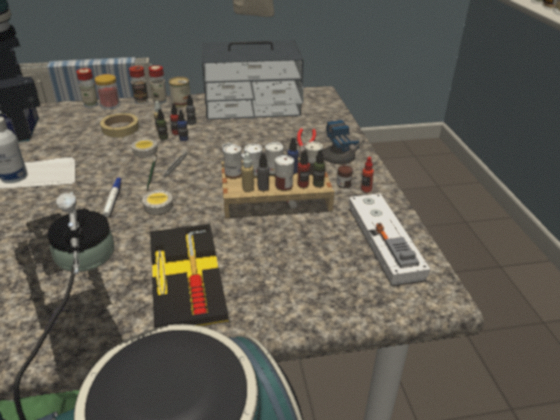

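View pics/top0.png

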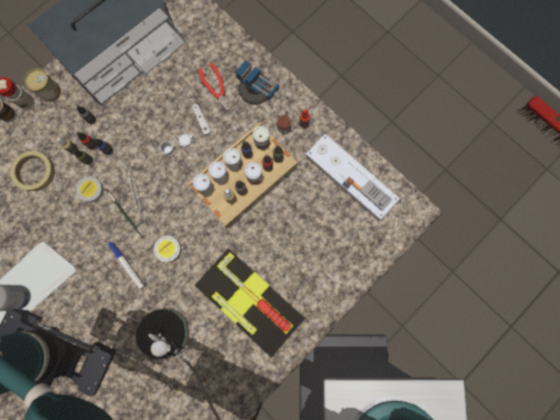

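View pics/wrist0.png

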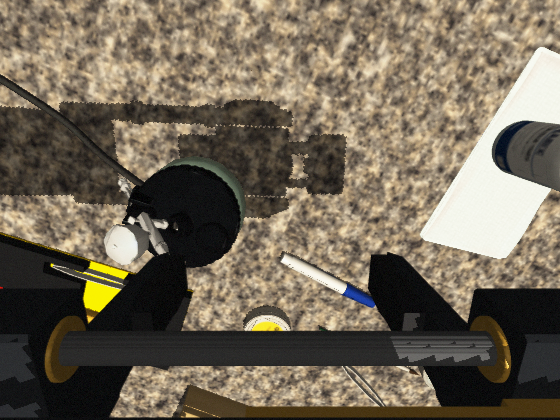

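```bash
cat >> h.py <<'E'
def cam(n):
    m=viewer.camera_model(n); K=np.array(m["intrinsics"])
    if n!="wrist": return K,np.array(m["extrinsics"])
    from scipy.spatial.transform import Rotation as R
    s=status.state(); T=np.eye(4); T[:3,:3]=R.from_euler("xyz",s["ee_rot"]).as_matrix(); T[:3,3]=s["eef_pos"]
    return K,T@np.array(m["T_tool_cam"])
def ray(KT,u,v,z):
    K,T=KT
    d=T[:3,:3]@np.linalg.solve(K,np.array([u,v,1.])); o=T[:3,3]
    return o+d*(z-o[2])/d[2]
def proj(KT,p):
    K,T=KT; q=K@(T[:3,:3].T@(np.asarray(p)-T[:3,3])); return q[:2]/q[2]
def dep(KT,u,v,d):
    K,T=KT; z=d[int(round(v)),int(round(u))]; return T[:3,:3]@(np.linalg.solve(K,np.array([u,v,1.]))*z)+T[:3,3]
def crop(p,x0,y0,x1,y1,f,name):
    c=cv2.resize(p[y0:y1,x0:x1,::-1],None,fx=f,fy=f,interpolation=cv2.INTER_CUBIC)
    cv2.imwrite("pics/"+name,c)
E
python3 - <<'E'
from h import *
t=np.load("top0.npz");p=t['p']
crop(p,190,245,310,360,5,"t_tray.png")
crop(p,185,80,405,230,3.6,"t_rl.png")
s=np.load("scene0.npz")['p']
crop(s,210,120,440,290,3.4,"s_rl.png")
E
```

```text
(no output)
```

View pics/t_tray.png

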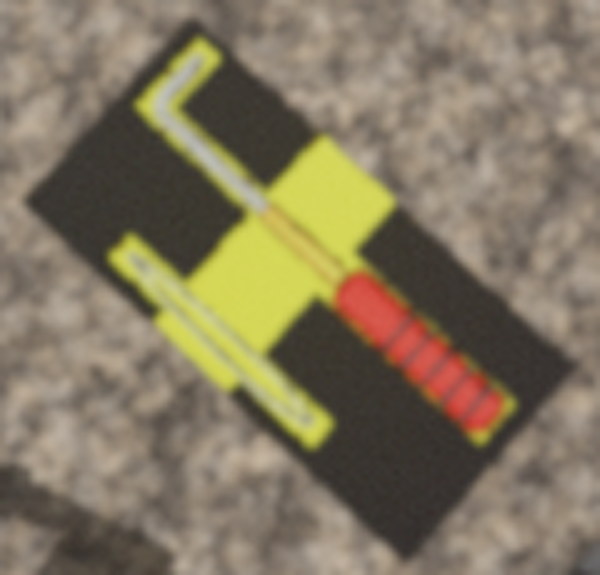

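View pics/t_rl.png

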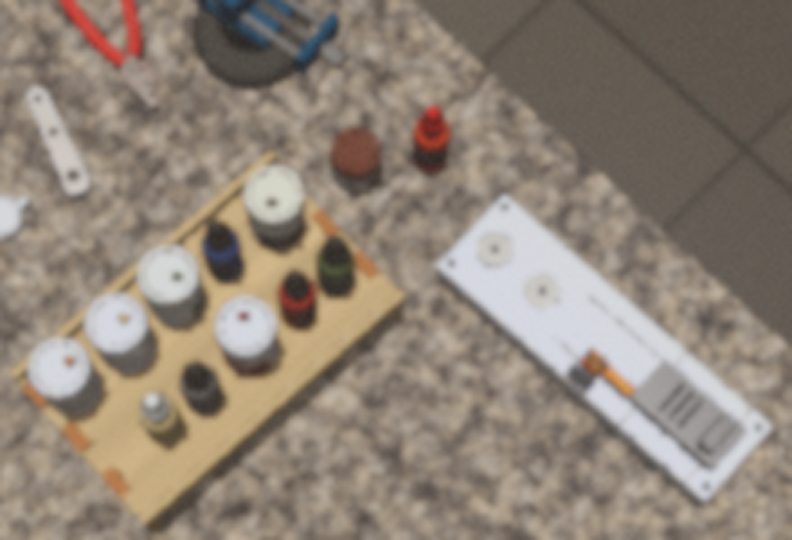

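View pics/s_rl.png

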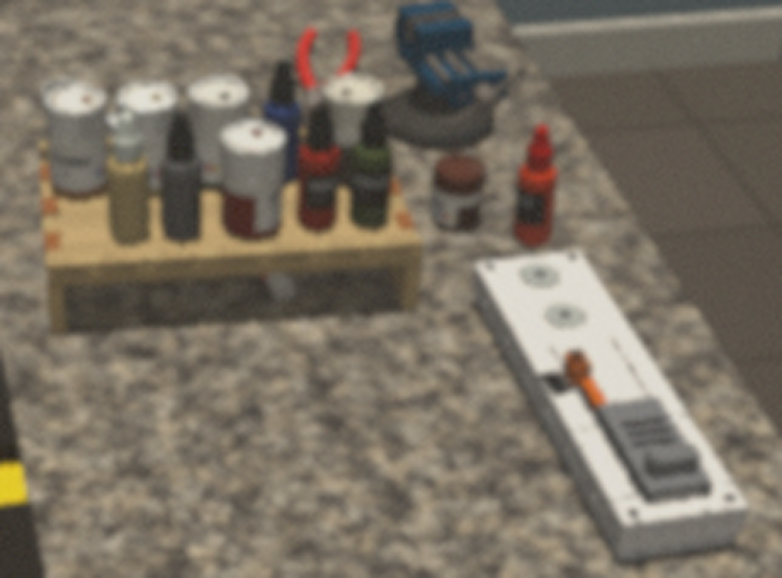

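```bash
cat >> h.py <<'E'
def fit2(loc,w):
    loc=np.array(loc);w=np.array(w)[:,:2];a=loc-loc.mean(0);b=w-w.mean(0)
    th=np.arctan2((a[:,0]*b[:,1]-a[:,1]*b[:,0]).sum(),(a*b).sum())
    R=np.array([[np.cos(th),-np.sin(th)],[np.sin(th),np.cos(th)]]);t=w.mean(0)-R@loc.mean(0)
    return th,t,R,np.linalg.norm(loc@R.T+t-w,axis=1)
E
python3 - <<'E'
from h import *
t=np.load("top0.npz");p=t['p'];d=t['d'];C=cam("top"); S=cam("scene"); s=np.load("scene0.npz")
def un(c,x0,y0,f): return (x0+(c[0]+.5)/f-.5, y0+(c[1]+.5)/f-.5)
tr=[un(c,190,245,5) for c in [(28,200),(197,18),(575,368),(405,558)]]
th,o,R,r=fit2([(.132,.074),(.132,-.044),(-.112,-.044),(-.112,.074)],[ray(C,*c,.019) for c in tr])
print("tray",th,o,r, "notch",o+R@[.024,0])
# hook neck line check
for c in [(262,207),(340,285),(165,105),(490,410)]:
    u=un(c,190,245,5); w=ray(C,*u,.013); print("hook pt local",(R.T@(w[:2]-o)).round(4), dep(C,*u,d)[2])
li=[un(c,185,80,3.6) for c in [(503,196),(436,265),(706,500),(773,430)]]
th,o,R,r=fit2([(.12,-.035),(.12,.035),(-.12,.035),(-.12,-.035)],[ray(C,*c,.03) for c in li])
print("light",th,o,r)
for nm,c,z in [("button",(595,362),.046),("cov c",(690,412),.04)]:
    u=un(c,185,80,3.6);w=ray(C,*u,z);print(nm,(R.T@(w[:2]-o)).round(4),dep(C,*u,d)[2])
ri=[un(c,185,80,3.6) for c in [(405,295),(150,527),(18,375),(272,153)]]
hh=[dep(C,*un(c,185,80,3.6),d)[2] for c in [(230,430),(300,375),(120,450),(100,420)]];print("riser z",hh)
z=np.median(hh)
W=[ray(C,*c,z) for c in ri]
print([np.linalg.norm(W[i]-W[(i+1)%4]) for i in range(4)])
th,o,R,r=fit2([(0,-.115),(0,.115),(.135,.115),(.135,-.115)],W)
print("riser",th,o,r)
for nm,c in [("frontleft foot",(50,330)),("frontright foot",(415,308))]:
    w=ray(S,*un(c,210,120,3.4),0);print(nm,w,(R.T@(w[:2]-o)).round(4))
for z in (0.0,0.007,.014):
  u=un((280,287),210,120,3.4);w=ray(S,*u,z);print("cell white end",z,w,(R.T@(w[:2]-o)).round(4))
print(dep(S,*u,s['d']))
crop(s['p'],215,175,345,225,6,"s_gap.png")
E
```

```text
tray 0.8334686644175007 [0.33049822 0.31277205] [0.0027818  0.00299524 0.00234184 0.00373636] notch [0.34663371 0.33053848]
hook pt local [0.0467 0.0017] 0.012682065627870331
hook pt local [-0.0047  0.0033] 0.017364025516536374
hook pt local [ 0.1133 -0.0021] 0.013364000662146491
hook pt local [-0.0943 -0.0019] 0.017126039168749774
light 0.823387842348388 [0.62324153 0.08470421] [0.00146419 0.00100165 0.00242948 0.00193997]
button [-0.0043  0.0167] 0.04700142972930621
cov c [-0.0724 -0.002 ] 0.04264928880708441
riser z [np.float64(0.04345157339348993), np.float64(0.05036950008095342), np.float64(0.045642466431004225), np.float64(0.04539812480310634)]
[np.float64(0.22832302901767837), np.float64(0.13529445807349272), np.float64(0.2275251265057279), np.float64(0.1342361404184452)]
riser 0.7439426286756976 [0.57696477 0.30024919] [0.00231506 0.00090875 0.00250256 0.00031653]
frontleft foot [0.50149851 0.39354306 0.        ] [0.0076 0.1198]
frontright foot [0.65257424 0.22293907 0.        ] [ 0.0033 -0.1081]
cell white end 0.0 [0.62188083 0.304261   0.        ] [ 0.0358 -0.0275]
cell white end 0.007 [0.61362875 0.29893731 0.007     ] [ 0.0261 -0.0258]
cell white end 0.014 [0.60537667 0.29361362 0.014     ] [ 0.0164 -0.0241]
[0.60700074 0.29466136 0.01262235]
```

View pics/s_gap.png

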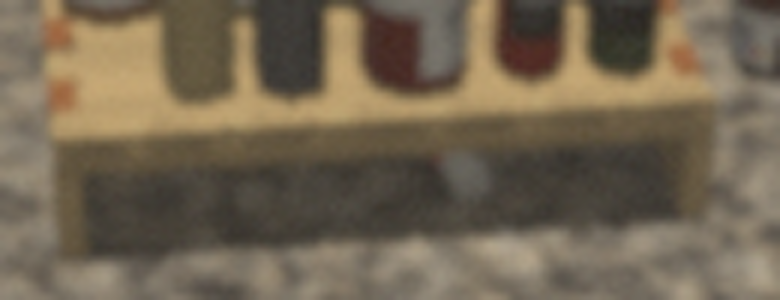

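```bash
cat >> h.py <<'E'
from scipy.spatial.transform import Rotation as R_
def go(x,y,z,yaw,tilt=0.0,st=None):
    """delta to TCP pose; tilt (rad) about tool x after yaw"""
    s=st or status.state(); R0=R_.from_euler("xyz",s["ee_rot"])
    Rt=R_.from_euler("xyz",[np.pi,0,yaw])*R_.from_rotvec([tilt,0,0])
    rv=np.degrees((R0.inv()*Rt).as_rotvec()); t=R0.inv().apply(np.array([x,y,z])-s["eef_pos"])
    print("t=%.2f pos"%s["time"],s["eef_pos"].round(4),"rpy",s["ee_rot"].round(3),"F",s["ft_force"].round(1),"op %.3f"%s["opening"])
    print('"rx":%.1f,"ry":%.1f,"rz":%.1f,"tx":%.4f,"ty":%.4f,"tz":%.4f'%(*rv,*t), " rows %.1f"%max(np.linalg.norm(t)/.0625,np.linalg.norm(rv)/10.7))
E
python3 -c "
from h import *
go(.3466,.3305,.38,2.404)
go(.3466,.3305,.27,2.404)"
```

```text
t=0.15 pos [0.2558 0.6244 0.4037] rpy [-3.142e+00  2.000e-03  1.182e+00] F [0.2 0.6 0. ] op 1.003
"rx":-0.1,"ry":0.1,"rz":-70.0,"tx":-0.2375,"ty":0.1954,"tz":0.0241  rows 6.5
t=0.15 pos [0.2558 0.6244 0.4037] rpy [-3.142e+00  2.000e-03  1.182e+00] F [0.2 0.6 0. ] op 1.003
"rx":-0.1,"ry":0.1,"rz":-70.0,"tx":-0.2373,"ty":0.1954,"tz":0.1341  rows 6.5
```

jog_arm(
  plan=[
    {"rz":-70,"tx":-0.2375,"ty":0.1954,"tz":0.024,"claw":0.14},
    {"rz":-70,"tx":-0.2375,"ty":0.1954,"tz":0.024,"claw":0.14},
    {"rz":-70,"tx":-0.2375,"ty":0.1954,"tz":0.024,"claw":0.14},
    {"rz":-70,"tx":-0.2375,"ty":0.1954,"tz":0.024,"claw":0.14},
    {"rz":-70,"tx":-0.2375,"ty":0.1954,"tz":0.08,"claw":0.14},
    {"rz":-70,"tx":-0.2375,"ty":0.1954,"tz":0.134,"claw":0.14},
    {"rz":-70,"tx":-0.2375,"ty":0.1954,"tz":0.134,"claw":0.14},
    {"rz":-70,"tx":-0.2375,"ty":0.1954,"tz":0.134,"claw":0.14},
  ],
)

```text
invalid input
```

```bash
python3 - <<'E'
from h import *
go(.3466,.3305,.175,2.404)
C=cam("wrist"); p,d=viewer.read_camera("wrist"); cv2.imwrite("pics/w1.png",p[:,:,::-1]); np.savez("w1.npz",p=p,d=d,K=C[0],T=C[1])
print(proj(C,[.3466,.3305,.011]))
E
```

```text
t=0.15 pos [0.2558 0.6244 0.4037] rpy [-3.142e+00  2.000e-03  1.182e+00] F [0.2 0.6 0. ] op 1.003
"rx":-0.1,"ry":0.1,"rz":-70.0,"tx":-0.2371,"ty":0.1954,"tz":0.2291  rows 6.5
[ 94.7053709  317.61146854]
```

View pics/w1.png

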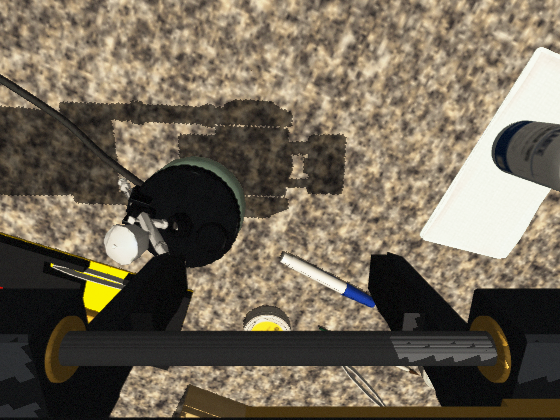

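The call was refused; I'll give all seven keys in each row.

jog_arm(
  plan=[
    {"rx":0,"ry":0,"rz":-70,"tx":-0.2375,"ty":0.1954,"tz":0.024,"claw":0.14},
    {"rx":0,"ry":0,"rz":-70,"tx":-0.2375,"ty":0.1954,"tz":0.024,"claw":0.14},
    {"rx":0,"ry":0,"rz":-70,"tx":-0.2375,"ty":0.1954,"tz":0.024,"claw":0.14},
    {"rx":0,"ry":0,"rz":-70,"tx":-0.2375,"ty":0.1954,"tz":0.024,"claw":0.14},
    {"rx":0,"ry":0,"rz":-70,"tx":-0.2375,"ty":0.1954,"tz":0.08,"claw":0.14},
    {"rx":0,"ry":0,"rz":-70,"tx":-0.2375,"ty":0.1954,"tz":0.134,"claw":0.14},
    {"rx":0,"ry":0,"rz":-70,"tx":-0.2375,"ty":0.1954,"tz":0.134,"claw":0.14},
    {"rx":0,"ry":0,"rz":-70,"tx":-0.2375,"ty":0.1954,"tz":0.134,"claw":0.14},
  ],
)

```text
time: 1.2
eef_pos: [0.346, 0.3295, 0.2688]
ee_rot: [-3.137, 0.0, 2.402]
ft_force: [0.7, 0.4, 0.5]
opening: 0.57
```

```bash
python3 - <<'E'
from h import *
go(.3466,.3305,.175,2.404)
C=cam("wrist"); p,d=viewer.read_camera("wrist"); cv2.imwrite("pics/w1b.png",p[:,:,::-1]); np.savez("w1.npz",p=p,d=d,K=C[0],T=C[1])
print(proj(C,[.3466,.3305,.011]))
E
```

```text
t=1.20 pos [0.346  0.3295 0.2688] rpy [-3.137  0.     2.402] F [0.7 0.4 0.5] op 0.570
"rx":-0.3,"ry":0.0,"rz":-0.1,"tx":0.0002,"ty":0.0015,"tz":0.0938  rows 1.5
[281.11318881 213.74683263]
```

View pics/w1b.png

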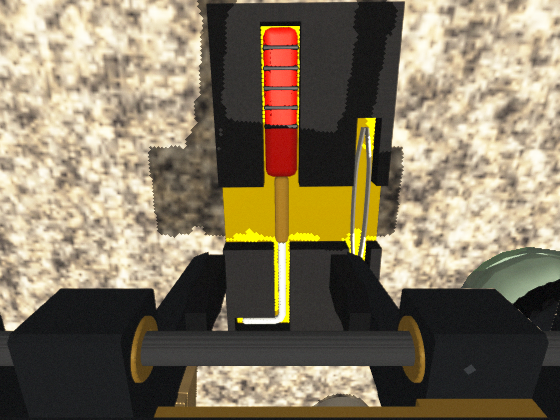

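The wrist picture shows the neck at column 281, with the channel spanning rows 186–241, centre (281, 213). That agrees with the projected notch at (281, 214), so I'm going down.

jog_arm(
  plan=[
    {"rx":-0.3,"ry":0,"rz":0,"tx":0.0002,"ty":0.0015,"tz":0.05,"claw":0.14},
    {"rx":-0.3,"ry":0,"rz":0,"tx":0.0002,"ty":0.0015,"tz":0.085,"claw":0.14},
    {"rx":-0.3,"ry":0,"rz":0,"tx":0.0002,"ty":0.0015,"tz":0.0965,"claw":0.14},
    {"rx":-0.3,"ry":0,"rz":0,"tx":0.0002,"ty":0.0015,"tz":0.0965,"claw":-1},
    {"rx":-0.3,"ry":0,"rz":0,"tx":0.0002,"ty":0.0015,"tz":0.0965,"claw":-1},
    {"rx":-0.3,"ry":0,"rz":0,"tx":0.0002,"ty":0.0015,"tz":0.0965,"claw":-1},
    {"rx":-0.3,"ry":0,"rz":0,"tx":0.0002,"ty":0.0015,"tz":0.0965,"claw":-1},
  ],
)

```text
time: 2.12
eef_pos: [0.3477, 0.3318, 0.1746]
ee_rot: [3.136, 0.0, 2.401]
ft_force: [-0.4, -0.2, 0.6]
opening: 0.136
```

```bash
python3 - <<'E'
from h import *
th=.744;o=np.array([.577,.3002]);c,s=np.cos(th),np.sin(th);R=np.array([[c,-s],[s,c]])
q=o+R@[-.12,.03]; print(q)
go(.3477,.3318,.26,2.404)
go(*q,.26,2.315); go(*q,.171,2.315)
E
```

```text
[0.46839105 0.2410046 ]
t=2.12 pos [0.3477 0.3318 0.1746] rpy [3.136 0.    2.401] F [-0.4 -0.2  0.6] op 0.136
"rx":0.3,"ry":0.0,"rz":-0.2,"tx":-0.0000,"ty":0.0004,"tz":-0.0854  rows 1.4
t=2.12 pos [0.3477 0.3318 0.1746] rpy [3.136 0.    2.401] F [-0.4 -0.2  0.6] op 0.136
"rx":0.3,"ry":0.0,"rz":4.9,"tx":-0.1504,"ty":0.0149,"tz":-0.0853  rows 2.8
t=2.12 pos [0.3477 0.3318 0.1746] rpy [3.136 0.    2.401] F [-0.4 -0.2  0.6] op 0.136
"rx":0.3,"ry":0.0,"rz":4.9,"tx":-0.1503,"ty":0.0144,"tz":0.0037  rows 2.4
```

jog_arm(
  plan=[
    {"rx":0.3,"ry":0,"rz":0,"tx":0,"ty":0,"tz":-0.04,"claw":-1},
    {"rx":0.3,"ry":0,"rz":0,"tx":0,"ty":0,"tz":-0.085,"claw":-1},
    {"rx":0.3,"ry":0,"rz":2,"tx":-0.05,"ty":0.005,"tz":-0.085,"claw":-1},
    {"rx":0.3,"ry":0,"rz":4.9,"tx":-0.1,"ty":0.01,"tz":-0.085,"claw":-1},
    {"rx":0.3,"ry":0,"rz":4.9,"tx":-0.15,"ty":0.0145,"tz":-0.085,"claw":-1},
    {"rx":0.3,"ry":0,"rz":4.9,"tx":-0.15,"ty":0.0145,"tz":-0.045,"claw":-1},
    {"rx":0.3,"ry":0,"rz":4.9,"tx":-0.15,"ty":0.0145,"tz":-0.01,"claw":-1},
    {"rx":0.3,"ry":0,"rz":4.9,"tx":-0.15,"ty":0.0145,"tz":-0.002,"claw":-1},
  ],
)

```text
time: 3.12
eef_pos: [0.4668, 0.2404, 0.1745]
ee_rot: [-3.137, -0.001, 2.315]
ft_force: [-0.5, -0.4, -1.7]
opening: 0.104
```

```bash
python3 - <<'E'
from h import *
go(.4684,.2410,.171,2.315)
p,d=viewer.read_camera("scene"); crop(p,130,130,350,300,3.4,"s2.png")
E
```

```text
t=3.12 pos [0.4668 0.2404 0.1745] rpy [-3.137e+00 -1.000e-03  2.315e+00] F [-0.5 -0.4 -1.7] op 0.104
"rx":-0.3,"ry":-0.1,"rz":0.0,"tx":-0.0006,"ty":0.0016,"tz":0.0035  rows 0.1
```

View pics/s2.png

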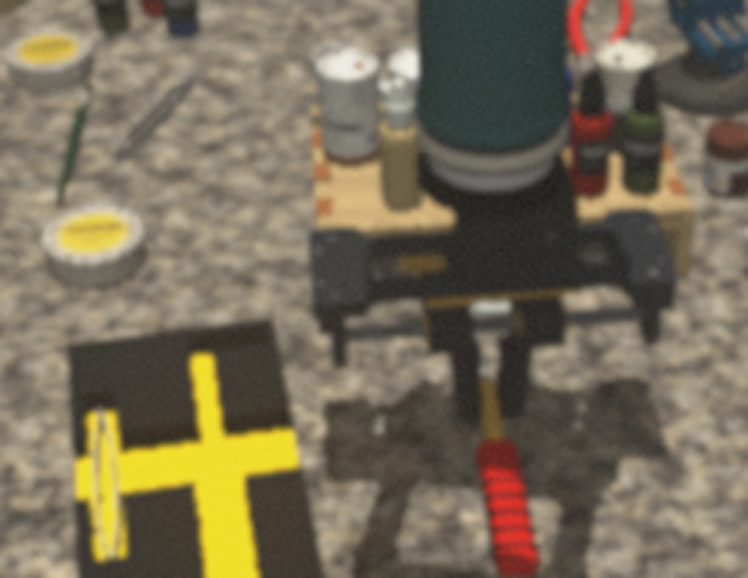

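jog_arm(
  plan=[
    {"rx":-0.3,"ry":0,"rz":0,"tx":0,"ty":0.0015,"tz":0.003,"claw":-1},
    {"rx":-0.3,"ry":0,"rz":0,"tx":0,"ty":0.0015,"tz":0.004,"claw":-1},
    {"rx":-0.3,"ry":0,"rz":0,"tx":0,"ty":0.0015,"tz":0.003,"claw":-0.2},
    {"rx":-0.3,"ry":0,"rz":0,"tx":0,"ty":0.0015,"tz":0.003,"claw":-0.2},
    {"rx":-0.3,"ry":0,"rz":0,"tx":0,"ty":0.0015,"tz":-0.04,"claw":0},
    {"rx":-0.3,"ry":0,"rz":0,"tx":0,"ty":0.0015,"tz":-0.06,"claw":0.14},
  ],
)

```text
time: 3.92
eef_pos: [0.4693, 0.2423, 0.2372]
ee_rot: [3.137, 0.0, 2.316]
ft_force: [1.0, -0.3, 1.1]
opening: 0.534
```

```bash
python3 - <<'E'
from h import *
th=.744;o=np.array([.577,.3002]);c,s=np.cos(th),np.sin(th);R=np.array([[c,-s],[s,c]])
go(.4684,.2410,.26,2.315)
C=cam("wrist"); p,d=viewer.read_camera("wrist"); cv2.imwrite("pics/w3.png",p[:,:,::-1]); np.savez("w3.npz",p=p,d=d,K=C[0],T=C[1])
# candidate look pose: camera behind, low, tilt
for a in (-.4,.4):
  Rt=(R_.from_euler("xyz",[np.pi,0,2.315])*R_.from_rotvec([a,0,0])).as_matrix()
  print(a, Rt[:,2], Rt@viewer.camera_model("wrist")["T_tool_cam"][:3,2])
E
```

```text
t=3.92 pos [0.4693 0.2423 0.2372] rpy [3.137 0.    2.316] F [ 1.  -0.3  1.1] op 0.534
"rx":0.3,"ry":0.0,"rz":0.0,"tx":-0.0004,"ty":-0.0015,"tz":-0.0228  rows 0.4
-0.4 [ 0.28646686  0.26378662 -0.92106099] [ 0.48406831  0.44637425 -0.75261404]
0.4 [-0.28646686 -0.26378662 -0.92106099] [-0.06000131 -0.05462013 -0.99670281]
```

View pics/w3.png

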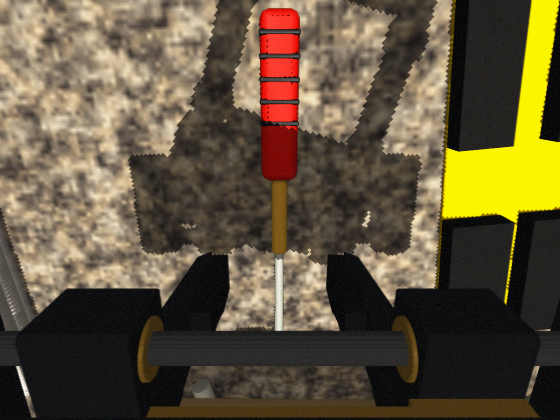

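```bash
python3 - <<'E'
from h import *
th=.744;o=np.array([.577,.3002]);c,s=np.cos(th),np.sin(th);R=np.array([[c,-s],[s,c]])
S=cam("scene")
def P(x,y,z): return proj(S,[*(o+R@[x,y]),z])
def cr(u): return ((u[0]-215+.5)*6-.5,(u[1]-175+.5)*6-.5)
f=lambda *a: np.round(cr(P(*a)),0)
print("lip L/R z34",f(0,.105,.034),f(0,-.105,.034),"floor L/R",f(0,.105,0),f(0,-.105,0), "top front", f(0,.115,.043),f(0,-.115,.043))
for x in (.01,.02,.03,.04): print(x,f(x,-.025,.014),f(x,-.025,0), f(x,-.0175,.014), f(x,-.0325,.014))
w=np.load("w3.npz"); print(o+R@[.02,-.025], proj((w['K'],w['T']),[*(o+R@[.02,-.025]),.014]))
p=np.load("scene0.npz")['p']; q=p[192:216,278:304]
cv2.imwrite("pics/gapz.png",cv2.resize(cv2.convertScaleAbs(q[:,:,::-1],alpha=2.),None,fx=22,fy=22,interpolation=cv2.INTER_CUBIC))
wp=w['p'];crop(wp,150,340,280,415,6,"w3z.png")
E
```

```text
lip L/R z34 [ 98. 183.] [703. 141.] floor L/R [103. 263.] [696. 220.] top front [ 67. 163.] [733. 118.]
0.01 [470. 187.] [469. 219.] [449. 189.] [491. 186.]
0.02 [466. 171.] [465. 203.] [445. 172.] [486. 169.]
0.03 [461. 155.] [460. 187.] [440. 156.] [482. 153.]
0.04 [457. 139.] [456. 171.] [436. 140.] [478. 137.]
[0.60864622 0.29535059] [208.40171613 394.18953818]
```

View pics/gapz.png

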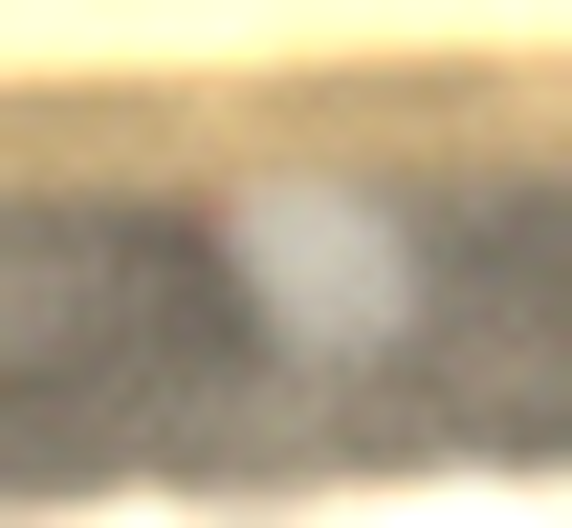

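View pics/w3z.png

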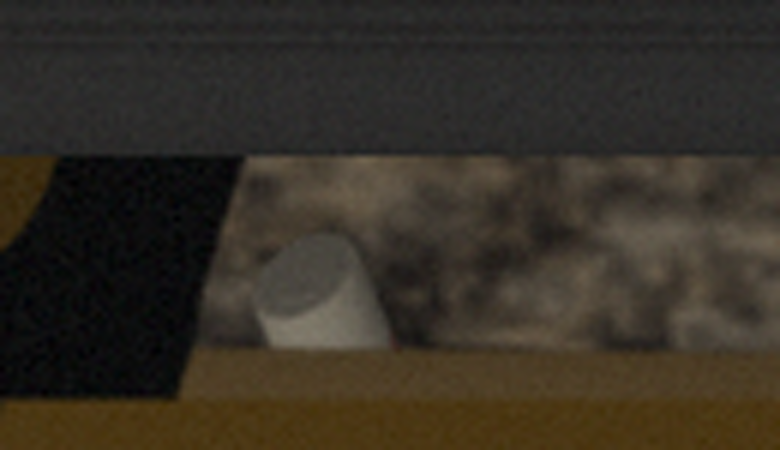

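```bash
python3 - <<'E'
from h import *
th=.744;o=np.array([.577,.3002]);c,s=np.cos(th),np.sin(th);R=np.array([[c,-s],[s,c]])
w=np.load("w3.npz");C=(w['K'],w['T'])
for c_ in [(355,258),(390,346),(257,302),(270,345),(308,280),(335,235),(300,315)]:
    u=(150+(c_[0]+.5)/6-.5,340+(c_[1]+.5)/6-.5)
    print(c_,[ (R.T@(ray(C,*u,z)[:2]-o)).round(4).tolist() for z in (.004,.007,.010,.014)], dep(C,*u,w['d'])[2].round(4))
# hook pose
for n,u,z in [("neck/handle junction",(279.5,180),.012),("handle back",(279.5,8),.007),("rod",(279,300),.01)]:
    q=ray(C,*u,z); print(n,q,(R.T@(q[:2]-o)).round(4))
# riser front lip from wrist: row 398/.. 
for u in [(195,397.7),(270,398.5)]:
    q=ray(C,*u,.034);print("lip",(R.T@(q[:2]-o)).round(4))
E
```

```text
(355, 258) [[0.019, -0.0266], [0.0159, -0.0258], [0.0128, -0.025], [0.0086, -0.024]] 0.0069
(390, 346) [[0.0341, -0.0228], [0.0308, -0.0221], [0.0275, -0.0214], [0.023, -0.0204]] 0.0074
(257, 302) [[0.0265, -0.0401], [0.0233, -0.0392], [0.0201, -0.0382], [0.0158, -0.0369]] -0.0007
(270, 345) [[0.0339, -0.039], [0.0306, -0.038], [0.0273, -0.0371], [0.0229, -0.0358]] 0.0336
(308, 280) [[0.0227, -0.0331], [0.0196, -0.0322], [0.0164, -0.0313], [0.0122, -0.0302]] 0.0091
(335, 235) [[0.0151, -0.029], [0.0121, -0.0282], [0.009, -0.0274], [0.0049, -0.0263]] 0.0024
(300, 315) [[0.0287, -0.0345], [0.0255, -0.0337], [0.0222, -0.0328], [0.0179, -0.0316]] 0.0136
neck/handle junction [0.44804994 0.22094746 0.012     ] [-0.1485  0.029 ]
handle back [0.37870063 0.15676448 0.007     ] [-0.243   0.0288]
rod [0.51226739 0.27995848 0.01      ] [-0.0613  0.0289]
lip [ 0.0013 -0.0293]
lip [0.002  0.0227]
```

The wrist close-up shows the white minus end of the battery in the gap, face centre about (201, 386). It lies near riser (0.020, -0.032) with its axis about 18° left of the gap direction. The hook lies at riser y 0.029 with its handle at x -0.2135, as planned.

```bash
cat >> h.py <<'E'
th=.744;O=np.array([.577,.3002]);RR=np.array([[np.cos(th),-np.sin(th)],[np.sin(th),np.cos(th)]])
def rw(x,y): return O+RR@[x,y]
def wr(q): return RR.T@(np.asarray(q)[:2]-O)
E
python3 - <<'E'
from h import *
q=rw(-.2135,.029); print(q); go(*q,.237,2.315); go(*q,.1700,2.315)
E
```

```text
[0.40027421 0.17694723]
t=3.98 pos [0.4702 0.2428 0.2394] rpy [3.133e+00 1.000e-03 2.316e+00] F [0.9 0.9 1.3] op 0.567
"rx":0.5,"ry":0.1,"rz":0.0,"tx":-0.0010,"ty":-0.0961,"tz":0.0016  rows 1.5
t=3.98 pos [0.4702 0.2428 0.2394] rpy [3.133e+00 1.000e-03 2.316e+00] F [0.9 0.9 1.3] op 0.567
"rx":0.5,"ry":0.1,"rz":0.0,"tx":-0.0009,"ty":-0.0966,"tz":0.0686  rows 1.9
```

jog_arm(
  plan=[
    {"rx":0.5,"ry":0,"rz":0,"tx":-0.001,"ty":-0.05,"tz":0,"claw":0.14},
    {"rx":0.5,"ry":0,"rz":0,"tx":-0.001,"ty":-0.0963,"tz":0.01,"claw":0.14},
    {"rx":0.5,"ry":0,"rz":0,"tx":-0.001,"ty":-0.0965,"tz":0.04,"claw":0.14},
    {"rx":0.5,"ry":0,"rz":0,"tx":-0.001,"ty":-0.0965,"tz":0.066,"claw":0.14},
    {"rx":0.5,"ry":0,"rz":0,"tx":-0.001,"ty":-0.0965,"tz":0.0686,"claw":0.14},
    {"rx":0.5,"ry":0,"rz":0,"tx":-0.001,"ty":-0.0965,"tz":0.0686,"claw":-1},
    {"rx":0.5,"ry":0,"rz":0,"tx":-0.001,"ty":-0.0965,"tz":0.0686,"claw":-1},
    {"rx":0.5,"ry":0,"rz":0,"tx":-0.001,"ty":-0.0965,"tz":0.0686,"claw":-1},
  ],
)

```text
time: 4.97
eef_pos: [0.401, 0.1773, 0.1709]
ee_rot: [3.14, 0.002, 2.316]
ft_force: [-0.4, 0.1, 0.8]
opening: 0.254
```

```bash
python3 - <<'E'
from h import *
s=status.state();print(wr(s["eef_pos"]))
for x,y in [(-.2135,.05),(-.091,.05),(-.091,-.009),(-.216,-.009)]:
    go(*rw(x,y),.1715,2.315)
E
```

```text
[-0.21272423  0.02869961]
t=4.97 pos [0.401  0.1773 0.1709] rpy [3.140e+00 2.000e-03 2.316e+00] F [-0.4  0.1  0.8] op 0.254
"rx":0.1,"ry":0.1,"rz":0.0,"tx":0.0213,"ty":-0.0008,"tz":-0.0006  rows 0.3
t=4.97 pos [0.401  0.1773 0.1709] rpy [3.140e+00 2.000e-03 2.316e+00] F [-0.4  0.1  0.8] op 0.254
"rx":0.1,"ry":0.1,"rz":0.0,"tx":0.0212,"ty":0.1217,"tz":-0.0005  rows 2.0
t=4.97 pos [0.401  0.1773 0.1709] rpy [3.140e+00 2.000e-03 2.316e+00] F [-0.4  0.1  0.8] op 0.254
"rx":0.1,"ry":0.1,"rz":0.0,"tx":-0.0378,"ty":0.1217,"tz":-0.0003  rows 2.0
t=4.97 pos [0.401  0.1773 0.1709] rpy [3.140e+00 2.000e-03 2.316e+00] F [-0.4  0.1  0.8] op 0.254
"rx":0.1,"ry":0.1,"rz":0.0,"tx":-0.0377,"ty":-0.0033,"tz":-0.0005  rows 0.6
```

jog_arm(
  plan=[
    {"rx":0,"ry":0,"rz":0,"tx":0.0,"ty":0,"tz":-0.003,"claw":-1},
    {"rx":0,"ry":0,"rz":0,"tx":0.021,"ty":0,"tz":-0.003,"claw":-1},
    {"rx":0,"ry":0,"rz":0,"tx":0.021,"ty":0.02,"tz":-0.003,"claw":-1},
    {"rx":0,"ry":0,"rz":0,"tx":0.021,"ty":0.05,"tz":-0.003,"claw":-1},
    {"rx":0,"ry":0,"rz":0,"tx":0.021,"ty":0.08,"tz":-0.003,"claw":-1},
    {"rx":0,"ry":0,"rz":0,"tx":0.021,"ty":0.11,"tz":-0.003,"claw":-1},
    {"rx":0,"ry":0,"rz":0,"tx":0.021,"ty":0.122,"tz":-0.003,"claw":-1},
    {"rx":0,"ry":0,"rz":0,"tx":0.021,"ty":0.122,"tz":-0.003,"claw":-1},
  ],
)

```text
time: 5.98
eef_pos: [0.4766, 0.2756, 0.1741]
ee_rot: [3.14, 0.002, 2.316]
ft_force: [-0.5, -0.7, -0.6]
opening: 0.242
```

```bash
python3 - <<'E'
from h import *
s=status.state();print(wr(s["eef_pos"]))
for x,y in [(-.091,-.009),(-.216,-.009)]:
    go(*rw(x,y),.1725,2.315)
C=cam("wrist"); p,d=viewer.read_camera("wrist"); cv2.imwrite("pics/w4.png",p[:,:,::-1])
p,d=viewer.read_camera("scene"); crop(p,190,130,370,260,4.4,"s4.png")
E
```

```text
[-0.09053396  0.0498407 ]
t=5.97 pos [0.4766 0.2756 0.1741] rpy [3.140e+00 2.000e-03 2.316e+00] F [-0.5 -0.7 -0.6] op 0.242
"rx":0.1,"ry":0.1,"rz":0.1,"tx":-0.0588,"ty":-0.0005,"tz":0.0017  rows 0.9
t=5.97 pos [0.4766 0.2756 0.1741] rpy [3.140e+00 2.000e-03 2.316e+00] F [-0.5 -0.7 -0.6] op 0.242
"rx":0.1,"ry":0.1,"rz":0.1,"tx":-0.0587,"ty":-0.1255,"tz":0.0016  rows 2.2
```

View pics/w4.png

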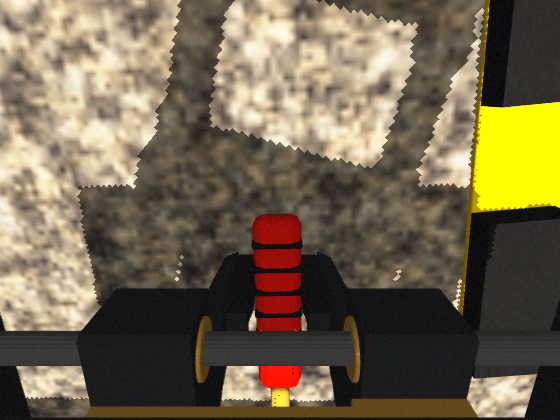

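View pics/s4.png

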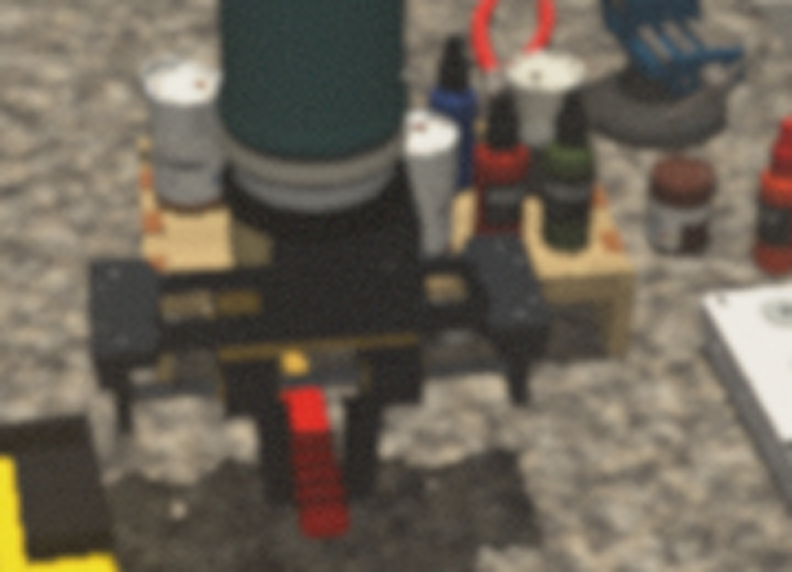

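jog_arm(
  plan=[
    {"rx":0,"ry":0,"rz":0,"tx":-0.015,"ty":0,"tz":0,"claw":-1},
    {"rx":0,"ry":0,"rz":0,"tx":-0.03,"ty":0,"tz":0,"claw":-1},
    {"rx":0,"ry":0,"rz":0,"tx":-0.042,"ty":0,"tz":0,"claw":-1},
    {"rx":0,"ry":0,"rz":0,"tx":-0.052,"ty":0,"tz":0,"claw":-1},
    {"rx":0,"ry":0,"rz":0,"tx":-0.059,"ty":0,"tz":0,"claw":-1},
    {"rx":0,"ry":0,"rz":0,"tx":-0.059,"ty":-0.003,"tz":0,"claw":-1},
    {"rx":0,"ry":0,"rz":0,"tx":-0.059,"ty":-0.018,"tz":0,"claw":-1},
    {"rx":0,"ry":0,"rz":0,"tx":-0.059,"ty":-0.033,"tz":0,"claw":-1},
  ],
)

```text
time: 7.08
eef_pos: [0.4899, 0.2085, 0.1735]
ee_rot: [-3.14, 0.001, 2.316]
ft_force: [1.1, -0.2, -1.4]
opening: 0.245
```

```bash
python3 - <<'E'
from h import *
s=status.state();print(wr(s["eef_pos"]),s["ft_force"],s["opening"])
p,d=viewer.read_camera("scene"); crop(p,190,130,370,260,4.4,"s5.png")
p,d=viewer.read_camera("top"); crop(p,180,110,340,250,4.4,"t5.png")
E
```

```text
[-0.126181   -0.00854284] [ 1.0943796  -0.19663153 -1.3823569 ] 0.24539007301488913
```

View pics/s5.png

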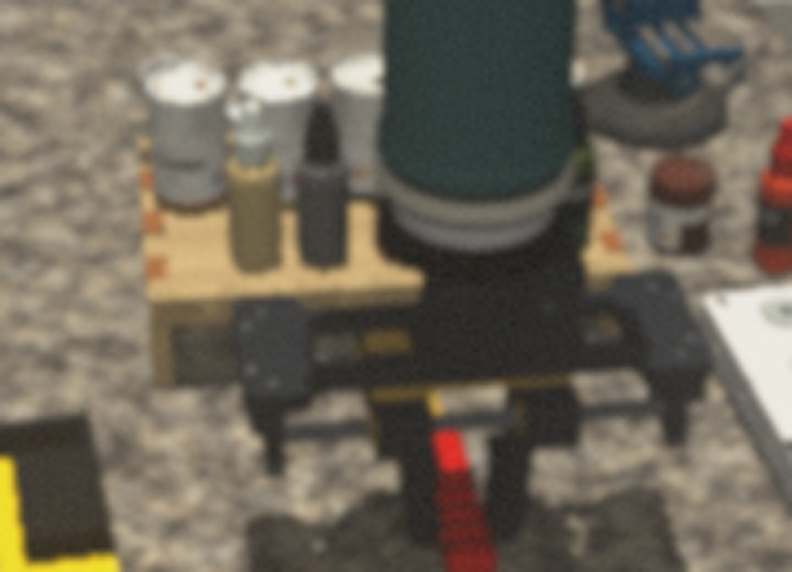

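jog_arm(
  plan=[
    {"rx":0,"ry":0,"rz":0,"tx":0,"ty":-0.02,"tz":0,"claw":-1},
    {"rx":0,"ry":0,"rz":0,"tx":0,"ty":-0.035,"tz":0,"claw":-1},
    {"rx":0,"ry":0,"rz":0,"tx":0,"ty":-0.05,"tz":0,"claw":-1},
    {"rx":0,"ry":0,"rz":0,"tx":0,"ty":-0.065,"tz":0,"claw":-1},
    {"rx":0,"ry":0,"rz":0,"tx":0,"ty":-0.08,"tz":0,"claw":-1},
    {"rx":0,"ry":0,"rz":0,"tx":0,"ty":-0.093,"tz":0,"claw":-1},
    {"rx":0,"ry":0,"rz":0,"tx":0,"ty":-0.104,"tz":0,"claw":-1},
    {"rx":0,"ry":0,"rz":0,"tx":0,"ty":-0.104,"tz":0,"claw":-1},
  ],
)

```text
time: 8.18
eef_pos: [0.4117, 0.1368, 0.1733]
ee_rot: [-3.138, -0.0, 2.315]
ft_force: [0.4, 0.6, -1.0]
opening: 0.252
```

```bash
python3 - <<'E'
from h import *
s=status.state();print(wr(s["eef_pos"]),s["ft_force"],s["opening"])
p,d=viewer.read_camera("scene"); crop(p,190,130,370,260,4.4,"s6.png")
p,d=viewer.read_camera("top"); crop(p,180,130,340,270,4.4,"t6.png")
E
```

```text
[-0.23226658 -0.00831886] [ 0.36876625  0.63502979 -1.02826075] 0.2523784810321454
```

View pics/s6.png

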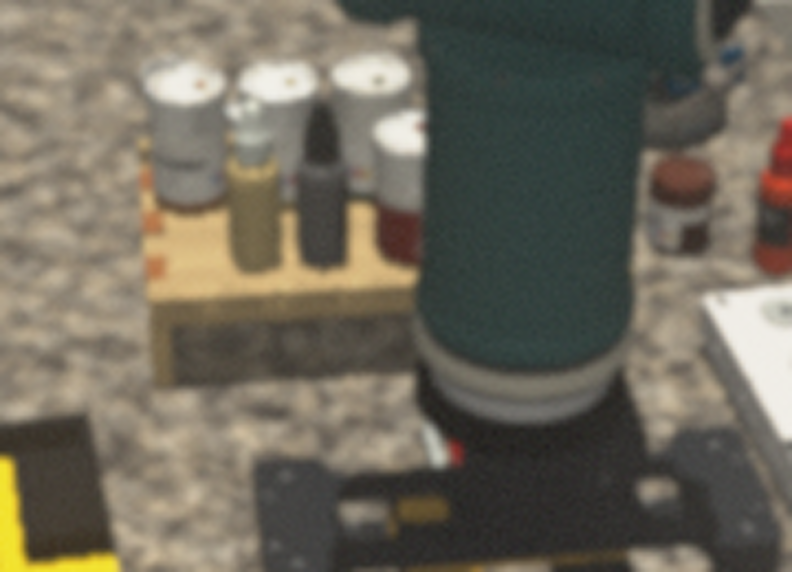

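View pics/t6.png

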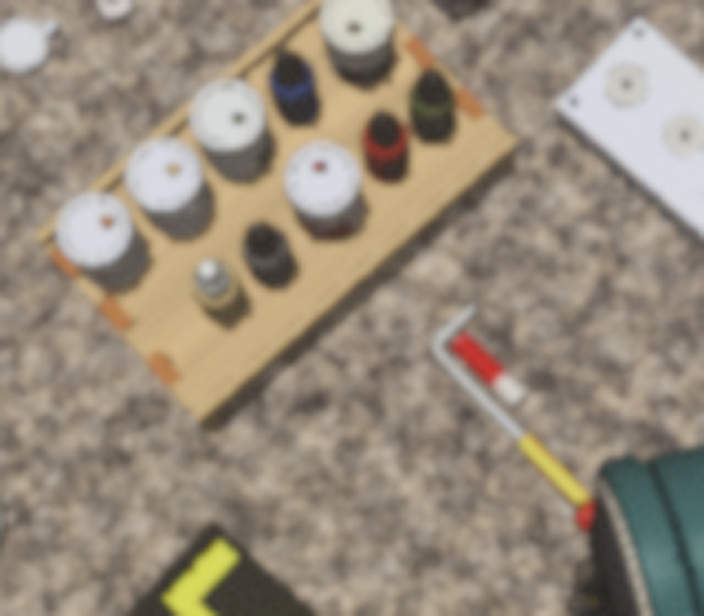

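jog_arm(
  plan=[
    {"rx":0,"ry":0,"rz":0,"tx":0.0,"ty":0.006,"tz":0,"claw":-1},
    {"rx":0,"ry":0,"rz":0,"tx":0.03,"ty":0.006,"tz":0,"claw":-1},
    {"rx":0,"ry":0,"rz":0,"tx":0.075,"ty":0.006,"tz":0,"claw":-1},
    {"rx":0,"ry":0,"rz":0,"tx":0.075,"ty":0.006,"tz":0.002,"claw":-1},
    {"rx":0,"ry":0,"rz":0,"tx":0.075,"ty":0.006,"tz":0.003,"claw":0.1},
    {"rx":0,"ry":0,"rz":0,"tx":0.075,"ty":0.006,"tz":0.002,"claw":0.1},
    {"rx":0,"ry":0,"rz":0,"tx":0.075,"ty":0.006,"tz":-0.05,"claw":0.14},
    {"rx":0,"ry":0,"rz":0,"tx":0.075,"ty":0.006,"tz":-0.1,"claw":0.14},
  ],
)

```text
time: 9.28
eef_pos: [0.367, 0.1961, 0.2744]
ee_rot: [-3.138, 0.0, 2.314]
ft_force: [0.2, 0.3, -0.2]
opening: 0.576
```

```bash
python3 - <<'E'
from h import *
s=status.state();print(s["time"],wr(s["eef_pos"]),s["eef_pos"],s["ft_force"],s["opening"])
p,d=viewer.read_camera("top"); crop(p,180,130,340,270,4.4,"t7.png"); np.savez("t7.npz",p=p,d=d)
C=cam("top")
h=cv2.cvtColor(p,cv2.COLOR_RGB2HSV)
# battery red blob near expected centre
e=proj(C,[*rw(-.07,-.025),.010]); print("exp",e)
x0,y0=int(e[0])-22,int(e[1])-22
m=((h[...,0]<8)|(h[...,0]>172))&(h[...,1]>120)&(h[...,2]>80)
n,l,st,ce=cv2.connectedComponentsWithStats(m.astype(np.uint8))
for i in range(1,n):
    if st[i,4]>20 and abs(ce[i]-e).max()<40:
        pts=np.argwhere(l==i)[:,::-1].astype(np.float32); r=cv2.minAreaRect(pts); print(i,st[i],ce[i],r)
crop(p,x0,y0,x0+44,y0+44,12,"t7z.png"); print(x0,y0)
E
```

```text
9.275 [-0.22507305  0.06561726] [0.36696062 0.19605126 0.27443547] [ 0.19936317  0.30191212 -0.23233379] 0.5761839535133474
exp [290.11946712 210.07923974]
11 [283 206  11  11  61] [288.14754098 211.01639344] ((288.2500305175781, 210.75001525878906), (11.31370735168457, 4.949747085571289), 45.0)
268 188
```

View pics/t7.png

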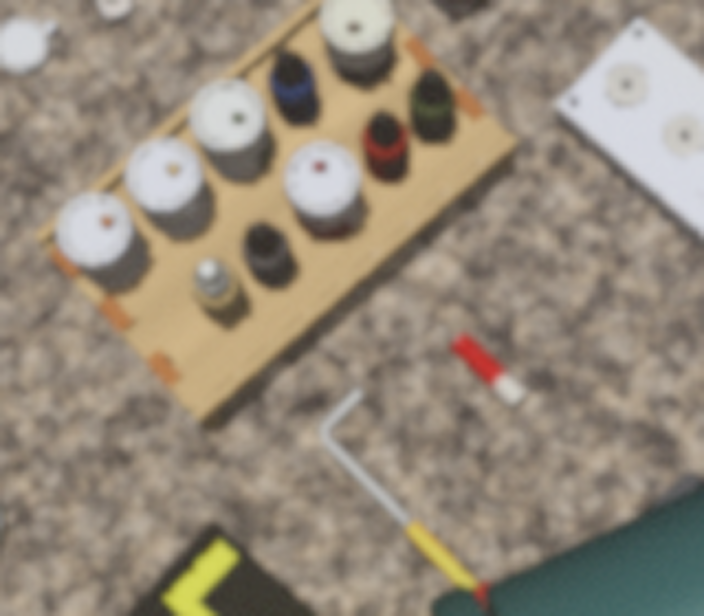

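View pics/t7z.png

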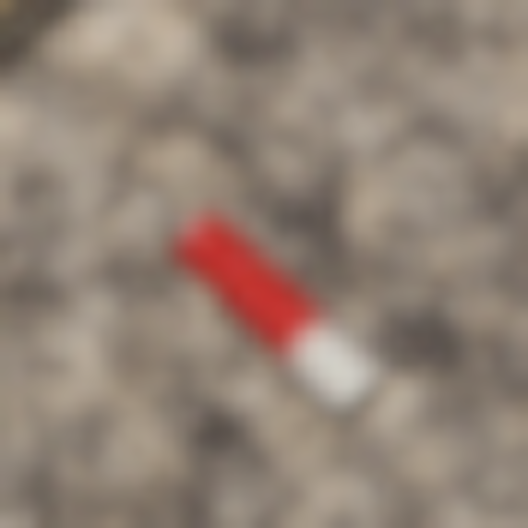

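The top view shows the hook out of the way at left and the battery in the open. Its red end is near px (284, 207), its white end near (297, 220) and its centre near (290, 213). The lock comes next, so I move over the light bar.

```bash
python3 - <<'E'
from h import *
C=cam("top"); q=ray(C,290.5,213.5,.010); print("cell",q,wr(q))
a=.8234;o=np.array([.6232,.0847]);R=np.array([[np.cos(a),-np.sin(a)],[np.sin(a),np.cos(a)]])
go(*(o+R@[-.03,.01]),.30,2.394)
E
```

```text
cell [0.53398728 0.23351984 0.01      ] [-0.07680551 -0.01993118]
t=9.32 pos [0.3698 0.1974 0.2815] rpy [3.134 0.004 2.314] F [2.  1.1 3.3] op 0.564
"rx":0.4,"ry":0.2,"rz":-4.6,"tx":-0.2469,"ty":0.0798,"tz":-0.0169  rows 4.2
```

jog_arm(
  plan=[
    {"rx":0.4,"ry":0.2,"rz":-4.6,"tx":-0.06,"ty":0.02,"tz":-0.017,"claw":0.14},
    {"rx":0.4,"ry":0.2,"rz":-4.6,"tx":-0.247,"ty":0.08,"tz":-0.017,"claw":0.14},
    {"rx":0.4,"ry":0.2,"rz":-4.6,"tx":-0.247,"ty":0.08,"tz":-0.017,"claw":0.14},
    {"rx":0.4,"ry":0.2,"rz":-4.6,"tx":-0.247,"ty":0.08,"tz":-0.017,"claw":0.14},
    {"rx":0.4,"ry":0.2,"rz":-4.6,"tx":-0.247,"ty":0.08,"tz":-0.017,"claw":0.14},
    {"rx":0.4,"ry":0.2,"rz":-4.6,"tx":-0.247,"ty":0.08,"tz":-0.017,"claw":0.14},
  ],
)

```text
time: 10.07
eef_pos: [0.5964, 0.0683, 0.2995]
ee_rot: [-3.141, -0.0, 2.391]
ft_force: [-0.4, -0.3, -0.8]
opening: 0.57
```

```bash
python3 - <<'E'
from h import *
go(.6,.07,.3,2.394)
C=cam("wrist"); p,d=viewer.read_camera("wrist"); cv2.imwrite("pics/w8.png",p[:,:,::-1]); np.savez("w8.npz",p=p,d=d,K=C[0],T=C[1])
E
```

```text
t=10.07 pos [0.5964 0.0683 0.2995] rpy [-3.141 -0.     2.391] F [-0.4 -0.3 -0.8] op 0.570
"rx":-0.0,"ry":-0.0,"rz":-0.2,"tx":-0.0015,"ty":0.0037,"tz":-0.0005  rows 0.1
```

View pics/w8.png

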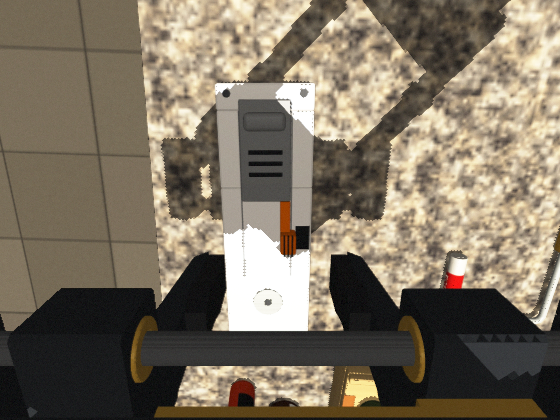

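```bash
python3 - <<'E'
from h import *
w=np.load("w8.npz"); crop(w['p'],200,75,330,275,3,"w8z.png")
E
```

```text
(no output)
```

View pics/w8z.png

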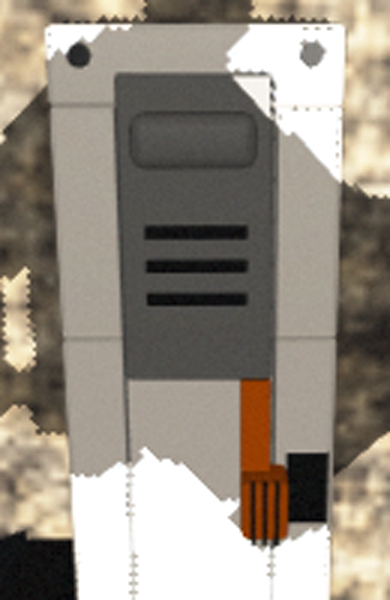

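```bash
python3 - <<'E'
from h import *
w=np.load("w8.npz");C=(w['K'],w['T'])
a=.8234;o=np.array([.6232,.0847]);R=np.array([[np.cos(a),-np.sin(a)],[np.sin(a),np.cos(a)]])
def L(c,z): 
    u=(200+(c[0]+.5)/3-.5,75+(c[1]+.5)/3-.5); q=ray(C,*u,z); return q,(R.T@(q[:2]-o)).round(4),dep(C,*u,w['d'])[2].round(3)
for n,c,z in [("-x -y",(46,25),.03),("-x +y",(345,27),.03),("edge-y",(63,340),.03),("edge+y",(331,455),.03),("edge-y2",(76,540),.03),
  ("cov",(115,73),.04),("cov",(273,73),.04),("cov",(126,379),.04),("cov",(271,379),.04),("ridge",(133,112),.05),("ridge",(256,112),.05),("ridge",(133,168),.046),("ridge",(257,168),.046),
  ("btn",(241,478),.046),("btn",(288,478),.046),("btn",(242,545),.046),("btn",(286,545),.046),("btnc",(265,512),.046)]:
    print(n,c,*L(c,z)[1:])
E
```

```text
-x -y (46, 25) [-0.1193 -0.0365] -0.0
-x +y (345, 27) [-0.1187  0.0319] -0.001
edge-y (63, 340) [-0.0447 -0.0367] 0.029
edge+y (331, 455) [-0.0134  0.0316] 0.029
edge-y2 (76, 540) [ 0.011  -0.0363] 0.03
cov (115, 73) [-0.109  -0.0201] 0.029
cov (273, 73) [-0.1089  0.0151] 0.028
cov (126, 379) [-0.0375 -0.0201] 0.031
cov (271, 379) [-0.0374  0.0153] 0.031
ridge (133, 112) [-0.1011 -0.0154] 0.279
ridge (256, 112) [-0.101   0.0112] 0.039
ridge (133, 168) [-0.0888 -0.0162] 0.04
ridge (257, 168) [-0.0887  0.0115] 0.038
btn (241, 478) [-0.0138  0.0079] 0.038
btn (288, 478) [-0.0137  0.0195] 0.029
btn (242, 545) [0.0045 0.0082] 0.029
btn (286, 545) [0.0045 0.0193] 0.029
btnc (265, 512) [-0.0046  0.0139] 0.046
```

```bash
cat >> h.py <<'E'
LA=.8234;LR=np.array([[np.cos(LA),-np.sin(LA)],[np.sin(LA),np.cos(LA)]]);LO=np.array([.6232,.0847])+LR@[.0004,-.0022]
def lw(x,y): return LO+LR@[x,y]
def wl(q): return LR.T@(np.asarray(q)[:2]-LO)
E
python3 - <<'E'
from h import *
print(LO)
go(*lw(-.004,.016),.199,2.394)
E
```

```text
[0.62508551 0.08349798]
t=10.12 pos [0.5952 0.0692 0.2994] rpy [-3.140e+00 -1.000e-03  2.393e+00] F [-0.8  1.5 -0.4] op 0.572
"rx":-0.1,"ry":-0.0,"rz":-0.1,"tx":0.0038,"ty":0.0269,"tz":0.1004  rows 1.7
```

jog_arm(
  plan=[
    {"rx":0,"ry":0,"rz":0,"tx":0.0038,"ty":0.0269,"tz":0.03,"claw":0.0},
    {"rx":0,"ry":0,"rz":0,"tx":0.0038,"ty":0.0269,"tz":0.07,"claw":0.0},
    {"rx":0,"ry":0,"rz":0,"tx":0.0038,"ty":0.0269,"tz":0.095,"claw":0.0},
    {"rx":0,"ry":0,"rz":0,"tx":0.0038,"ty":0.0269,"tz":0.1,"claw":0.0},
    {"rx":0,"ry":0,"rz":0,"tx":0.0038,"ty":0.0269,"tz":0.1,"claw":-1},
    {"rx":0,"ry":0,"rz":0,"tx":0.0038,"ty":0.0269,"tz":0.1,"claw":-1},
    {"rx":0,"ry":0,"rz":0,"tx":0.0038,"ty":0.0269,"tz":0.1,"claw":-1},
    {"rx":0,"ry":0,"rz":0,"tx":0.0038,"ty":0.0269,"tz":0.1,"claw":-1},
  ],
)

```text
time: 11.12
eef_pos: [0.6102, 0.0926, 0.2009]
ee_rot: [-3.141, -0.004, 2.391]
ft_force: [-6.9, 5.9, 7.2]
opening: 0.134
```

```bash
python3 - <<'E'
from h import *
s=status.state(); print(wl(s["eef_pos"])); go(*lw(-.004,.0285),.199,2.394)
E
```

```text
[-0.00343575  0.01714971]
t=11.12 pos [0.6102 0.0926 0.2009] rpy [-3.141 -0.004  2.391] F [-6.9  5.9  7.2] op 0.134
"rx":-0.0,"ry":-0.2,"rz":-0.2,"tx":0.0113,"ty":-0.0006,"tz":0.0019  rows 0.2
```

jog_arm(
  plan=[
    {"rx":0,"ry":0,"rz":0,"tx":0.005,"ty":0,"tz":0,"claw":-1},
    {"rx":0,"ry":0,"rz":0,"tx":0.01,"ty":0,"tz":0,"claw":-1},
    {"rx":0,"ry":0,"rz":0,"tx":0.013,"ty":0,"tz":0,"claw":-1},
    {"rx":0,"ry":0,"rz":0,"tx":0.013,"ty":0,"tz":0,"claw":-1},
  ],
)

```text
time: 11.62
eef_pos: [0.601, 0.1012, 0.2009]
ee_rot: [3.141, -0.002, 2.392]
ft_force: [3.6, -2.3, -4.0]
opening: 0.128
```

```bash
python3 - <<'E'
from h import *
s=status.state(); print(wl(s["eef_pos"]), LR.T@s["ft_force"][:2],s["opening"])
E
```

```text
[-0.00342212  0.02970879] [ 0.77453208 -4.16451515] 0.1283095098326831
```

jog_arm(
  plan=[
    {"rx":0,"ry":0,"rz":0,"tx":-0.001,"ty":0,"tz":0,"claw":-0.3},
    {"rx":0,"ry":0,"rz":0,"tx":-0.001,"ty":0,"tz":0,"claw":-0.2},
    {"rx":0,"ry":0,"rz":0,"tx":-0.001,"ty":0,"tz":-0.05,"claw":0.14},
    {"rx":0,"ry":0,"rz":0,"tx":-0.001,"ty":0,"tz":-0.07,"claw":0.14},
  ],
)

```text
time: 12.12
eef_pos: [0.6029, 0.1006, 0.274]
ee_rot: [3.138, 0.0, 2.392]
ft_force: [0.3, 0.2, -0.3]
opening: 0.553
```

```bash
cat >> h.py <<'E'
LO=LO+LR@[0,.0013]
E
python3 - <<'E'
from h import *
C=cam("wrist"); p,d=viewer.read_camera("wrist"); cv2.imwrite("pics/w9.png",p[:,:,::-1])
go(*lw(-.095,0),.212,2.394);go(*lw(-.095,0),.26,2.394)
E
```

```text
t=12.18 pos [0.6037 0.1007 0.2762] rpy [3.135e+00 2.000e-03 2.392e+00] F [1.3 0.  1.4] op 0.573
"rx":0.4,"ry":0.1,"rz":-0.1,"tx":-0.0262,"ty":-0.0934,"tz":0.0637  rows 1.9
t=12.18 pos [0.6037 0.1007 0.2762] rpy [3.135e+00 2.000e-03 2.392e+00] F [1.3 0.  1.4] op 0.573
"rx":0.4,"ry":0.1,"rz":-0.1,"tx":-0.0263,"ty":-0.0931,"tz":0.0157  rows 1.6
```

View pics/w9.png

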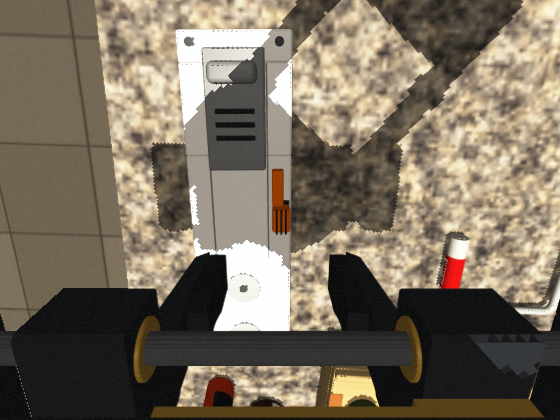

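The wrist picture shows the lock's tongue (column 273 and up) clear of the cover's edge (column 265). Now the ridge.

jog_arm(
  plan=[
    {"rx":0.4,"ry":0,"rz":0,"tx":-0.014,"ty":-0.05,"tz":0.01,"claw":0.14},
    {"rx":0.4,"ry":0,"rz":0,"tx":-0.0262,"ty":-0.0932,"tz":0.016,"claw":0.14},
    {"rx":0.4,"ry":0,"rz":0,"tx":-0.0262,"ty":-0.0934,"tz":0.045,"claw":0.14},
    {"rx":0.4,"ry":0,"rz":0,"tx":-0.0262,"ty":-0.0934,"tz":0.0635,"claw":0.14},
    {"rx":0.4,"ry":0,"rz":0,"tx":-0.0262,"ty":-0.0934,"tz":0.0635,"claw":-1},
    {"rx":0.4,"ry":0,"rz":0,"tx":-0.0262,"ty":-0.0934,"tz":0.0635,"claw":-1},
    {"rx":0.4,"ry":0,"rz":0,"tx":-0.0262,"ty":-0.0934,"tz":0.0635,"claw":-1},
  ],
)

```text
time: 13.05
eef_pos: [0.5596, 0.0156, 0.2127]
ee_rot: [-3.141, 0.001, 2.392]
ft_force: [-2.9, 2.9, -0.7]
opening: 0.307
```

```bash
python3 - <<'E'
from h import *
s=status.state(); print(wl(s["eef_pos"]), LR.T@s["ft_force"][:2],s["opening"])
go(*lw(-.025,0),.213,2.394)
E
```

```text
[-0.0943124   0.00054213] [0.14641763 4.03849735] 0.3068999436798323
t=13.05 pos [0.5596 0.0156 0.2127] rpy [-3.141e+00  1.000e-03  2.392e+00] F [-2.9  2.9 -0.7] op 0.307
"rx":-0.0,"ry":0.1,"rz":-0.1,"tx":-0.0004,"ty":0.0693,"tz":-0.0004  rows 1.1
```

jog_arm(
  plan=[
    {"rx":0,"ry":0,"rz":0,"tx":0,"ty":0.015,"tz":0,"claw":-1},
    {"rx":0,"ry":0,"rz":0,"tx":0,"ty":0.03,"tz":0,"claw":-1},
    {"rx":0,"ry":0,"rz":0,"tx":0,"ty":0.045,"tz":0,"claw":-1},
    {"rx":0,"ry":0,"rz":0,"tx":0,"ty":0.058,"tz":0,"claw":-1},
    {"rx":0,"ry":0,"rz":0,"tx":0,"ty":0.067,"tz":0,"claw":-1},
    {"rx":0,"ry":0,"rz":0,"tx":0,"ty":0.07,"tz":0,"claw":-1},
    {"rx":0,"ry":0,"rz":0,"tx":0,"ty":0.07,"tz":0,"claw":-1},
  ],
)

```text
time: 13.92
eef_pos: [0.6066, 0.0661, 0.2126]
ee_rot: [-3.137, -0.0, 2.393]
ft_force: [-7.4, -4.0, 4.9]
opening: 0.305
```

```bash
cat >> h.py <<'E'
LO=LO+LR@[0,.0007]
E
python3 - <<'E'
from h import *
s=status.state(); print(wl(s["eef_pos"]), LR.T@s["ft_force"][:2],s["opening"])
E
```

```text
[-0.02536227 -0.00026439] [-7.99589271  2.69734795] 0.3054552444760133
```

jog_arm(
  plan=[
    {"rx":0,"ry":0,"rz":0,"tx":0,"ty":-0.001,"tz":0,"claw":0.1},
    {"rx":0,"ry":0,"rz":0,"tx":0,"ty":-0.001,"tz":0,"claw":0.14},
    {"rx":0,"ry":0,"rz":0,"tx":0,"ty":-0.001,"tz":-0.05,"claw":0.14},
    {"rx":0,"ry":0,"rz":0,"tx":0,"ty":-0.001,"tz":-0.09,"claw":0.14},
    {"rx":0,"ry":0,"rz":0,"tx":0,"ty":-0.001,"tz":-0.09,"claw":0.14},
  ],
)

```text
time: 14.55
eef_pos: [0.6087, 0.0659, 0.3077]
ee_rot: [3.139, 0.007, 2.393]
ft_force: [0.3, -1.0, 0.1]
opening: 0.568
```

```bash
python3 - <<'E'
from h import *
go(.534,.2335,.27,2.315)
C=cam("wrist"); p,d=viewer.read_camera("wrist"); cv2.imwrite("pics/w10.png",p[:,:,::-1]); np.savez("w10.npz",p=p,d=d,K=C[0],T=C[1])
print(proj(C,[*lw(-.073,0),.019]))
E
```

```text
t=14.55 pos [0.6087 0.0659 0.3077] rpy [3.139 0.007 2.393] F [ 0.3 -1.   0.1] op 0.568
"rx":0.2,"ry":0.4,"rz":4.5,"tx":0.1690,"ty":0.0718,"tz":0.0367  rows 3.0
[285.66538075 137.141117  ]
```

View pics/w10.png

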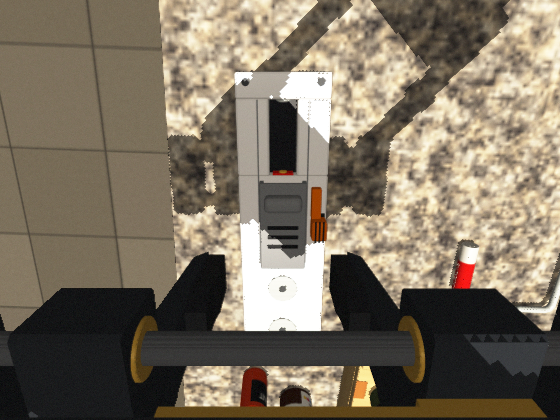

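The bay is open, spanning columns 270–297 and rows 98–175, centre (283.5, 136.5), with the red terminal at its +x end. Now over the battery.

jog_arm(
  plan=[
    {"rx":0.2,"ry":0.4,"rz":4.5,"tx":0.06,"ty":0.025,"tz":0.01,"claw":0.14},
    {"rx":0.2,"ry":0.4,"rz":4.5,"tx":0.12,"ty":0.05,"tz":0.02,"claw":0.14},
    {"rx":0.2,"ry":0.4,"rz":4.5,"tx":0.169,"ty":0.072,"tz":0.037,"claw":0.14},
    {"rx":0.2,"ry":0.4,"rz":4.5,"tx":0.169,"ty":0.072,"tz":0.037,"claw":0.14},
    {"rx":0.2,"ry":0.4,"rz":4.5,"tx":0.169,"ty":0.072,"tz":0.037,"claw":0.14},
  ],
)

```text
time: 15.22
eef_pos: [0.5324, 0.2335, 0.266]
ee_rot: [-3.135, -0.003, 2.315]
ft_force: [0.5, 0.5, -0.8]
opening: 0.571
```

```bash
python3 - <<'E'
from h import *
w=np.load("w10.npz");C0=(w['K'],w['T'])
for u in [(283.5,97.5),(283.5,175.5),(269.5,136),(297.5,136)]:
    print("bay",wl(ray(C0,*u,.03)).round(4))
C=cam("wrist"); s=status.state();p,d=viewer.read_camera("wrist"); cv2.imwrite("pics/w11.png",p[:,:,::-1]); np.savez("w11.npz",p=p,d=d,K=C[0],T=C[1])
h=cv2.cvtColor(p,cv2.COLOR_RGB2HSV)
print(s["eef_pos"],s["ee_rot"],proj(C,[.534,.2335,.007]))
crop(p,210,150,350,280,5,"w11z.png")
E
```

```text
bay [-0.1025 -0.0019]
bay [-0.0452 -0.0017]
bay [-0.0752 -0.0122]
bay [-0.0752  0.0086]
[0.53235955 0.23346461 0.26596653] [-3.13543695 -0.00324979  2.3154979 ] [278.25815695 213.65065252]
```

View pics/w11.png

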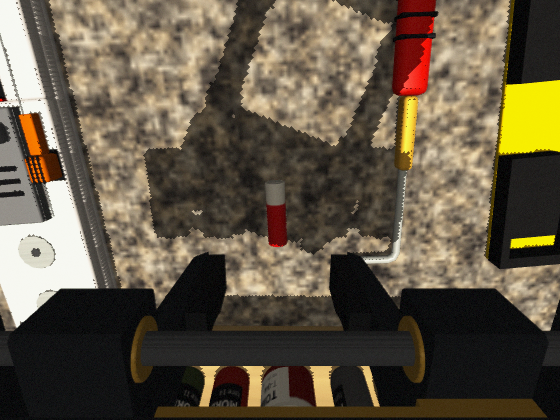

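View pics/w11z.png

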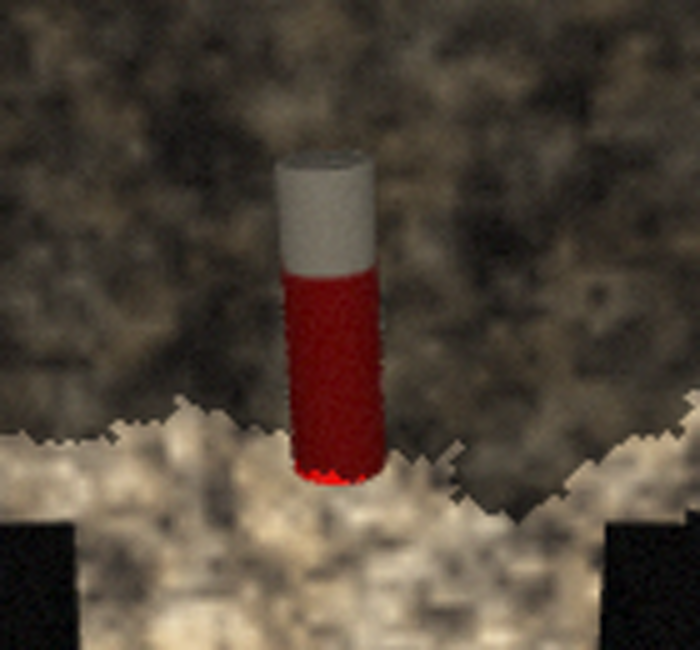

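```bash
python3 - <<'E'
from h import *
w=np.load("w11.npz");C=(w['K'],w['T'])
f=lambda c,z: ray(C,210+(c[0]+.5)/5-.5,150+(c[1]+.5)/5-.5,z)
a=f((325,167),.0145);b=f((340,474),.0145);a0=f((325,153),.0)
print(a,b,np.linalg.norm(a-b),"yaw",np.arctan2(*(b-a)[1::-1]), a0, "width",np.linalg.norm(f((287,320),.008)-f((380,320),.008)))
c=(a+b)/2;print("c",c)
yaw=np.arctan2(*(b-a)[1::-1])
# correct wrist bias +0.0018 along tool x
t=R_.from_euler("xyz",status.state()["ee_rot"]).as_matrix()[:2,0]
q=c[:2]+.0018*t; print(q); go(*q,.1705,yaw+np.pi/2)
E
```

```text
[0.51720408 0.2144485  0.0145    ] [0.55012337 0.24767023 0.0145    ] 0.0467692566835602 yaw 0.7899706285850336 [0.51836513 0.21543301 0.        ] width 0.013725199968166247
c [0.53366372 0.23105936 0.0145    ]
[0.53244563 0.23238459]
t=15.28 pos [0.533  0.2329 0.2666] rpy [-3.136e+00 -3.000e-03  2.314e+00] F [-0.4  0.6 -0.1] op 0.568
"rx":-0.3,"ry":-0.2,"rz":-2.7,"tx":-0.0003,"ty":-0.0002,"tz":0.0961  rows 1.5
```

jog_arm(
  plan=[
    {"rx":-0.3,"ry":-0.2,"rz":-2.7,"tx":-0.0003,"ty":0.0006,"tz":0.04,"claw":0.0},
    {"rx":-0.3,"ry":-0.2,"rz":-2.7,"tx":-0.0003,"ty":0.0006,"tz":0.08,"claw":0.0},
    {"rx":-0.3,"ry":-0.2,"rz":-2.7,"tx":-0.0003,"ty":0.0006,"tz":0.0955,"claw":0.0},
    {"rx":-0.3,"ry":-0.2,"rz":-2.7,"tx":-0.0003,"ty":0.0006,"tz":0.0955,"claw":0.0},
    {"rx":-0.3,"ry":-0.2,"rz":-2.7,"tx":-0.0003,"ty":0.0006,"tz":0.0955,"claw":-1},
    {"rx":-0.3,"ry":-0.2,"rz":-2.7,"tx":-0.0003,"ty":0.0006,"tz":0.0955,"claw":-1},
    {"rx":-0.3,"ry":-0.2,"rz":-2.7,"tx":-0.0003,"ty":0.0006,"tz":0.0955,"claw":-1},
  ],
)

```text
time: 16.15
eef_pos: [0.5336, 0.2333, 0.1724]
ee_rot: [3.139, 0.001, 2.361]
ft_force: [-0.3, 1.0, 0.1]
opening: 0.185
```

```bash
python3 - <<'E'
from h import *
go(*lw(-.073,0),.28,2.394)
go(*lw(-.073,0),.25,2.394)
E
```

```text
t=16.15 pos [0.5336 0.2333 0.1724] rpy [3.139e+00 1.000e-03 2.361e+00] F [-0.3  1.   0.1] op 0.185
"rx":0.1,"ry":0.1,"rz":-1.9,"tx":-0.1709,"ty":-0.1149,"tz":-0.1076  rows 3.7
t=16.15 pos [0.5336 0.2333 0.1724] rpy [3.139e+00 1.000e-03 2.361e+00] F [-0.3  1.   0.1] op 0.185
"rx":0.1,"ry":0.1,"rz":-1.9,"tx":-0.1709,"ty":-0.1150,"tz":-0.0776  rows 3.5
```

jog_arm(
  plan=[
    {"rx":0.1,"ry":0,"rz":0,"tx":0,"ty":0,"tz":-0.04,"claw":-1},
    {"rx":0.1,"ry":0,"rz":-1.9,"tx":-0.02,"ty":-0.013,"tz":-0.0776,"claw":-1},
    {"rx":0.1,"ry":0,"rz":-1.9,"tx":-0.06,"ty":-0.04,"tz":-0.0776,"claw":-1},
    {"rx":0.1,"ry":0,"rz":-1.9,"tx":-0.1,"ty":-0.067,"tz":-0.0776,"claw":-1},
    {"rx":0.1,"ry":0,"rz":-1.9,"tx":-0.14,"ty":-0.094,"tz":-0.0776,"claw":-1},
    {"rx":0.1,"ry":0,"rz":-1.9,"tx":-0.171,"ty":-0.115,"tz":-0.0776,"claw":-1},
    {"rx":0.1,"ry":0,"rz":-1.9,"tx":-0.171,"ty":-0.115,"tz":-0.0776,"claw":-1},
  ],
)

```text
time: 17.02
eef_pos: [0.5745, 0.0291, 0.2506]
ee_rot: [3.141, 0.002, 2.391]
ft_force: [-0.1, -0.5, -0.8]
opening: 0.167
```

```bash
python3 - <<'E'
from h import *
go(*lw(-.073,0),.197,2.394)
s=status.state();print(wl(s["eef_pos"]),s["opening"])
C=cam("wrist"); p,d=viewer.read_camera("wrist"); cv2.imwrite("pics/w12.png",p[:,:,::-1]);np.savez("w12.npz",p=p,d=d,K=C[0],T=C[1])
E
```

```text
t=17.02 pos [0.5745 0.0291 0.2506] rpy [3.141e+00 2.000e-03 2.391e+00] F [-0.1 -0.5 -0.8] op 0.167
"rx":0.1,"ry":0.1,"rz":-0.2,"tx":0.0020,"ty":0.0012,"tz":0.0536  rows 0.9
[-0.0742631  -0.00187398] 0.16749718827990334
```

View pics/w12.png

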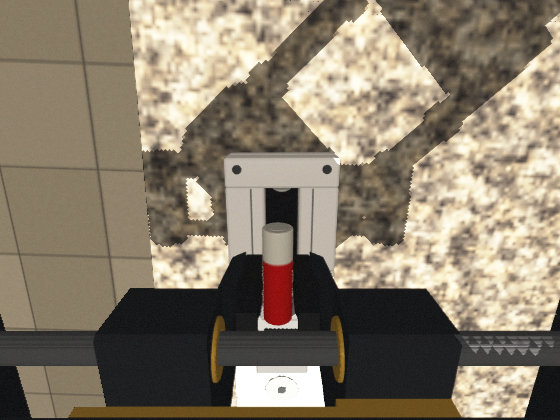

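```bash
python3 - <<'E'
from h import *
w=np.load("w12.npz");C=(w['K'],w['T']); crop(w['p'],235,150,335,340,3.1,"w12z.png")
z=.0925
a=ray(C,277.5,234,z);b=ray(C,278,321,z);print(np.linalg.norm(a-b))
s=status.state();t=wl(s["eef_pos"]);print(wl(a)-t,wl(b)-t,((wl(a)+wl(b))/2-t))
for u in [(282,187.5)]: print("bay -x edge",wl(ray(C,*u,.03)))
print("bay y", wl(ray(C,265,205,.03)),wl(ray(C,299,205,.03)))
E
```

```text
0.044980302285395866
[-0.02450274 -0.00393419] [ 0.0204774  -0.00381342] [-0.00201267 -0.0038738 ]
bay -x edge [-0.10194396 -0.00209225]
bay y [-0.09079777 -0.01255475] [-0.09075516  0.00840201]
```

View pics/w12z.png

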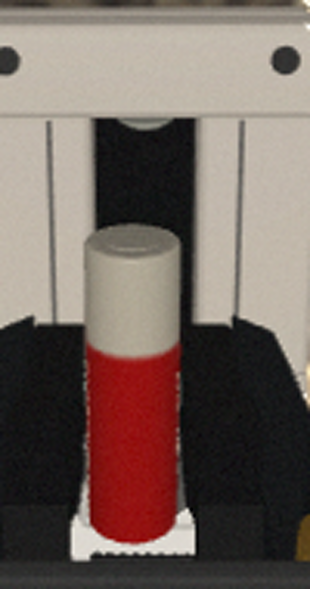

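jog_arm(
  plan=[
    {"rx":0,"ry":0,"rz":0,"tx":0.002,"ty":0.001,"tz":0.015,"claw":-1},
    {"rx":0,"ry":0,"rz":0,"tx":0.002,"ty":0.001,"tz":0.03,"claw":-1},
    {"rx":0,"ry":0,"rz":0,"tx":0.002,"ty":0.001,"tz":0.03,"claw":-1},
    {"rx":0,"ry":0,"rz":0,"tx":0.002,"ty":0.001,"tz":0.03,"claw":-1},
  ],
)

```text
time: 17.58
eef_pos: [0.5733, 0.033, 0.2198]
ee_rot: [3.141, 0.001, 2.393]
ft_force: [0.6, -0.3, 0.0]
opening: 0.168
```

```bash
python3 - <<'E'
from h import *
s=status.state();print(wl(s["eef_pos"]))
go(*lw(-.0733,0),.1965,2.394)
E
```

```text
[-0.07223347  0.00169229]
t=17.57 pos [0.5733 0.033  0.2198] rpy [3.141e+00 1.000e-03 2.393e+00] F [ 0.6 -0.3  0. ] op 0.168
"rx":0.0,"ry":0.1,"rz":-0.1,"tx":-0.0017,"ty":-0.0011,"tz":0.0233  rows 0.4
```

jog_arm(
  plan=[
    {"rx":0,"ry":0,"rz":0,"tx":-0.0017,"ty":-0.0011,"tz":0.006,"claw":-1},
    {"rx":0,"ry":0,"rz":0,"tx":-0.0017,"ty":-0.0011,"tz":0.014,"claw":-1},
    {"rx":0,"ry":0,"rz":0,"tx":-0.0017,"ty":-0.0011,"tz":0.02,"claw":-1},
    {"rx":0,"ry":0,"rz":0,"tx":-0.0017,"ty":-0.0011,"tz":0.0233,"claw":-1},
    {"rx":0,"ry":0,"rz":0,"tx":-0.0017,"ty":-0.0011,"tz":0.0233,"claw":-1},
  ],
)

```text
time: 18.2
eef_pos: [0.5739, 0.031, 0.1965]
ee_rot: [3.141, 0.001, 2.393]
ft_force: [0.4, -0.6, -1.1]
opening: 0.169
```

```bash
python3 - <<'E'
from h import *
s=status.state();print(wl(s["eef_pos"]))
go(*lw(-.0733,0),.1965,2.394)
C=cam("wrist"); p,d=viewer.read_camera("wrist"); crop(p,200,120,360,340,2.6,"w13.png")
p,d=viewer.read_camera("scene"); crop(p,320,180,450,290,5,"s13.png")
E
```

```text
[-0.0733082  -0.00013068]
t=18.20 pos [0.5739 0.031  0.1965] rpy [3.141e+00 1.000e-03 2.393e+00] F [ 0.4 -0.6 -1.1] op 0.169
"rx":0.0,"ry":0.1,"rz":-0.1,"tx":0.0001,"ty":0.0000,"tz":0.0000  rows 0.0
```

View pics/w13.png

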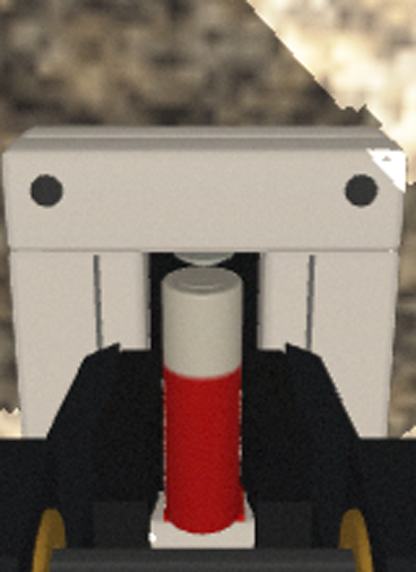

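View pics/s13.png

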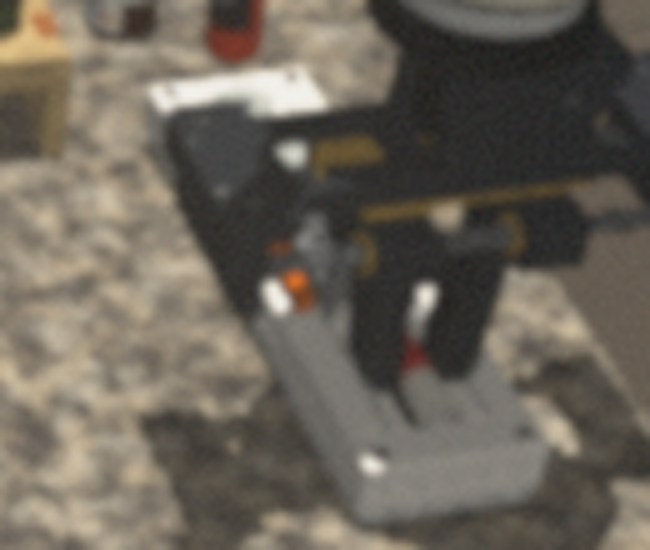

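Aligned: in the crop the battery spans columns 162–243 and the bay 149–260. Releasing.

jog_arm(
  plan=[
    {"rx":0,"ry":0,"rz":0,"tx":0,"ty":0,"tz":0,"claw":-0.45},
    {"rx":0,"ry":0,"rz":0,"tx":0,"ty":0,"tz":0,"claw":-0.3},
    {"rx":0,"ry":0,"rz":0,"tx":0,"ty":0,"tz":0,"claw":-0.2},
    {"rx":0,"ry":0,"rz":0,"tx":0,"ty":0,"tz":-0.02,"claw":-0.1},
    {"rx":0,"ry":0,"rz":0,"tx":0,"ty":0,"tz":-0.06,"claw":0.14},
    {"rx":0,"ry":0,"rz":0,"tx":0,"ty":0.03,"tz":-0.09,"claw":0.14},
    {"rx":0,"ry":0,"rz":0,"tx":0,"ty":0.03,"tz":-0.09,"claw":0.14},
  ],
)

```text
time: 19.18
eef_pos: [0.5968, 0.0539, 0.2918]
ee_rot: [3.134, 0.008, 2.394]
ft_force: [-0.7, -0.3, 0.4]
opening: 0.569
```

```bash
python3 - <<'E'
from h import *
go(*lw(-.026,0),.2125,2.394)
C=cam("wrist"); p,d=viewer.read_camera("wrist"); crop(p,190,50,370,290,2.4,"w14.png");np.savez("w14.npz",p=p,d=d,K=C[0],T=C[1])
for u in (281,282,283):print([round(dep(C,u,v,d)[2],4) for v in range(90,190,8)])
E
```

```text
t=19.18 pos [0.5968 0.0539 0.2918] rpy [3.134 0.008 2.394] F [-0.7 -0.3  0.4] op 0.569
"rx":0.4,"ry":0.4,"rz":0.0,"tx":0.0020,"ty":0.0143,"tz":0.0794  rows 1.3
[np.float64(-0.0006), np.float64(0.0296), np.float64(0.0294), np.float64(0.0294), np.float64(0.0292), np.float64(0.0319), np.float64(0.032), np.float64(0.0339), np.float64(0.0314), np.float64(0.0324), np.float64(0.0323), np.float64(0.0338), np.float64(0.0323)]
[np.float64(-0.0007), np.float64(0.0292), np.float64(0.029), np.float64(0.0299), np.float64(0.028), np.float64(0.0328), np.float64(0.0326), np.float64(0.0322), np.float64(0.0318), np.float64(0.0331), np.float64(0.0323), np.float64(0.0344), np.float64(0.0328)]
[np.float64(-0.0018), np.float64(0.0286), np.float64(0.0302), np.float64(0.0303), np.float64(0.0295), np.float64(0.0328), np.float64(0.0328), np.float64(0.0334), np.float64(0.032), np.float64(0.0324), np.float64(0.0326), np.float64(0.0325), np.float64(0.0325)]
```

View pics/w14.png

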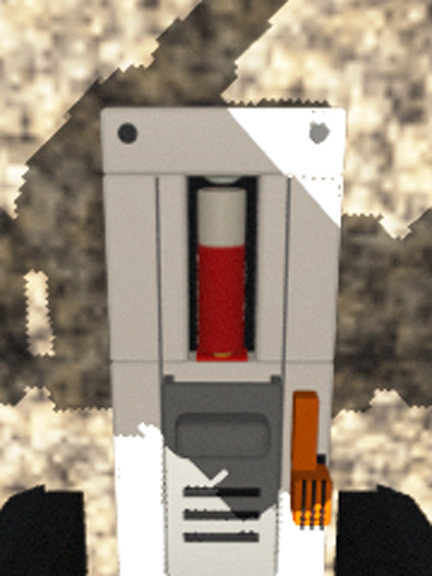

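The battery is seated: flat top at 33 mm, and in the crop it lies inside the bay at columns 198–245, white end away from the red terminal. Now I close the cover.

jog_arm(
  plan=[
    {"rx":0.4,"ry":0.4,"rz":0,"tx":0.002,"ty":0.0143,"tz":0.02,"claw":0.14},
    {"rx":0.4,"ry":0.4,"rz":0,"tx":0.002,"ty":0.0143,"tz":0.03,"claw":0.14},
    {"rx":0.4,"ry":0.4,"rz":0,"tx":0.002,"ty":0.0143,"tz":0.03,"claw":0.14},
  ],
)

```text
time: 19.6
eef_pos: [0.602, 0.0647, 0.2569]
ee_rot: [-3.134, -0.006, 2.394]
ft_force: [-0.4, -0.0, -0.6]
opening: 0.568
```

```bash
python3 - <<'E'
from h import *
go(*lw(-.026,0),.2125,2.394)
E
```

```text
t=19.60 pos [0.602  0.0647 0.2569] rpy [-3.134 -0.006  2.394] F [-0.4 -0.  -0.6] op 0.568
"rx":-0.4,"ry":-0.3,"rz":0.0,"tx":-0.0024,"ty":0.0038,"tz":0.0443  rows 0.7
```

jog_arm(
  plan=[
    {"rx":-0.4,"ry":-0.3,"rz":0,"tx":-0.002,"ty":0.0035,"tz":0.02,"claw":0.14},
    {"rx":-0.4,"ry":-0.3,"rz":0,"tx":-0.002,"ty":0.0035,"tz":0.035,"claw":0.14},
    {"rx":-0.4,"ry":-0.3,"rz":0,"tx":-0.002,"ty":0.0035,"tz":0.044,"claw":0.14},
    {"rx":-0.4,"ry":-0.3,"rz":0,"tx":-0.002,"ty":0.0035,"tz":0.044,"claw":0.14},
    {"rx":-0.4,"ry":-0.3,"rz":0,"tx":-0.002,"ty":0.0035,"tz":0.044,"claw":-1},
    {"rx":-0.4,"ry":-0.3,"rz":0,"tx":-0.002,"ty":0.0035,"tz":0.044,"claw":-1},
    {"rx":-0.4,"ry":-0.3,"rz":0,"tx":-0.002,"ty":0.0035,"tz":0.044,"claw":-1},
  ],
)

```text
time: 20.48
eef_pos: [0.6058, 0.0658, 0.2136]
ee_rot: [3.141, 0.0, 2.394]
ft_force: [-0.0, -0.2, -0.3]
opening: 0.303
```

```bash
python3 - <<'E'
from h import *
s=status.state(); print(wl(s["eef_pos"]), LR.T@s["ft_force"][:2])
go(*lw(-.0955,0),.2125,2.394)
E
```

```text
[-0.02604718  0.00012514] [-0.13663256 -0.12013701]
t=20.48 pos [0.6058 0.0658 0.2136] rpy [3.141 0.    2.394] F [-0.  -0.2 -0.3] op 0.303
"rx":0.0,"ry":0.0,"rz":0.0,"tx":-0.0001,"ty":-0.0695,"tz":0.0010  rows 1.1
```

jog_arm(
  plan=[
    {"rx":0,"ry":0,"rz":0,"tx":0,"ty":-0.015,"tz":0,"claw":-1},
    {"rx":0,"ry":0,"rz":0,"tx":0,"ty":-0.03,"tz":0,"claw":-1},
    {"rx":0,"ry":0,"rz":0,"tx":0,"ty":-0.045,"tz":0,"claw":-1},
    {"rx":0,"ry":0,"rz":0,"tx":0,"ty":-0.058,"tz":0,"claw":-1},
    {"rx":0,"ry":0,"rz":0,"tx":0,"ty":-0.066,"tz":0,"claw":-1},
    {"rx":0,"ry":0,"rz":0,"tx":0,"ty":-0.07,"tz":0,"claw":-1},
    {"rx":0,"ry":0,"rz":0,"tx":0,"ty":-0.0705,"tz":0,"claw":-1},
    {"rx":0,"ry":0,"rz":0,"tx":0,"ty":-0.0705,"tz":0,"claw":-1},
  ],
)

```text
time: 21.48
eef_pos: [0.5589, 0.0153, 0.2137]
ee_rot: [3.136, 0.001, 2.393]
ft_force: [6.6, 7.9, -5.4]
opening: 0.305
```

```bash
python3 - <<'E'
from h import *
s=status.state(); print(wl(s["eef_pos"]), LR.T@s["ft_force"][:2])
E
```

```text
[-0.095016    0.00014911] [10.30130086  0.55564259]
```

The cover hit its stop with about 10 N after 69 mm, so it is shut. Next I release it and return to the lock.

jog_arm(
  plan=[
    {"rx":0.2,"ry":0,"rz":0,"tx":0,"ty":0.001,"tz":0,"claw":0.1},
    {"rx":0.2,"ry":0,"rz":0,"tx":0,"ty":0.001,"tz":0,"claw":0.1},
    {"rx":0.2,"ry":0,"rz":0,"tx":0,"ty":0.001,"tz":-0.04,"claw":0.0},
    {"rx":0.2,"ry":0,"rz":0,"tx":0.014,"ty":0.045,"tz":-0.06,"claw":0.0},
    {"rx":0.2,"ry":0,"rz":0,"tx":0.028,"ty":0.091,"tz":-0.06,"claw":0.0},
    {"rx":0.2,"ry":0,"rz":0,"tx":0.028,"ty":0.091,"tz":-0.06,"claw":0.0},
    {"rx":0.2,"ry":0,"rz":0,"tx":0.028,"ty":0.091,"tz":-0.06,"claw":0.0},
  ],
)

```text
time: 22.35
eef_pos: [0.5995, 0.1005, 0.2735]
ee_rot: [-3.142, 0.001, 2.394]
ft_force: [-0.5, 0.2, 0.5]
opening: 0.499
```

```bash
python3 - <<'E'
from h import *
go(*lw(-.004,.028),.2,2.394)
C=cam("wrist"); p,d=viewer.read_camera("wrist"); crop(p,150,20,350,290,2.2,"w15.png")
E
```

```text
t=22.35 pos [0.5995 0.1005 0.2735] rpy [-3.142e+00  1.000e-03  2.394e+00] F [-0.5  0.2  0.5] op 0.499
"rx":-0.0,"ry":0.0,"rz":-0.0,"tx":-0.0003,"ty":0.0010,"tz":0.0735  rows 1.2
```

View pics/w15.png

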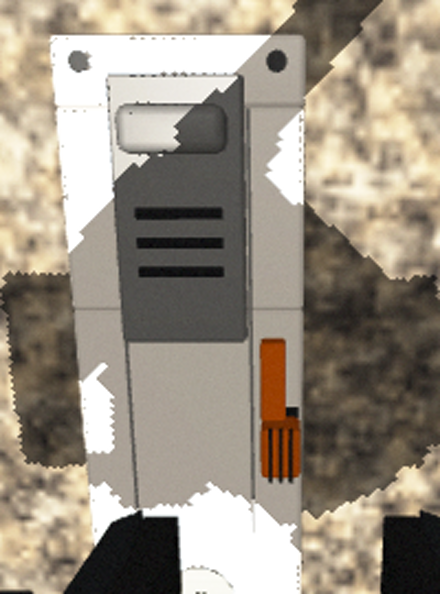

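jog_arm(
  plan=[
    {"rx":0,"ry":0,"rz":0,"tx":0,"ty":0.001,"tz":0.04,"claw":0.0},
    {"rx":0,"ry":0,"rz":0,"tx":0,"ty":0.001,"tz":0.068,"claw":0.0},
    {"rx":0,"ry":0,"rz":0,"tx":0,"ty":0.001,"tz":0.073,"claw":0.0},
    {"rx":0,"ry":0,"rz":0,"tx":0,"ty":0.001,"tz":0.073,"claw":-1},
    {"rx":0,"ry":0,"rz":0,"tx":0,"ty":0.001,"tz":0.073,"claw":-1},
    {"rx":0,"ry":0,"rz":0,"tx":0,"ty":0.001,"tz":0.073,"claw":-1},
    {"rx":0,"ry":0,"rz":0,"tx":0,"ty":0.001,"tz":0.073,"claw":-1},
  ],
)

```text
time: 23.28
eef_pos: [0.6005, 0.1009, 0.2016]
ee_rot: [3.14, 0.002, 2.393]
ft_force: [-0.5, -0.3, 2.4]
opening: 0.13
```

```bash
python3 - <<'E'
from h import *
s=status.state(); print(wl(s["eef_pos"]), LR.T@s["ft_force"][:2])
E
```

```text
[-0.00392128  0.02784226] [-0.57672634  0.1466919 ]
```

jog_arm(
  plan=[
    {"rx":0,"ry":0,"rz":0,"tx":-0.005,"ty":0,"tz":0,"claw":-1},
    {"rx":0,"ry":0,"rz":0,"tx":-0.009,"ty":0,"tz":0,"claw":-1},
    {"rx":0,"ry":0,"rz":0,"tx":-0.012,"ty":0,"tz":0,"claw":-1},
    {"rx":0,"ry":0,"rz":0,"tx":-0.013,"ty":0,"tz":0,"claw":-1},
    {"rx":0,"ry":0,"rz":0,"tx":-0.013,"ty":0,"tz":0,"claw":-1},
  ],
)

```text
time: 23.9
eef_pos: [0.6095, 0.0927, 0.2016]
ee_rot: [3.141, -0.001, 2.393]
ft_force: [-3.9, 3.6, 4.1]
opening: 0.128
```

```bash
python3 - <<'E'
from h import *
s=status.state(); print(wl(s["eef_pos"]), LR.T@s["ft_force"][:2],s["opening"])
E
```

```text
[-0.00386835  0.01564835] [1.17508889e-03 5.33456157e+00] 0.1279716592515611
```

jog_arm(
  plan=[
    {"rx":0,"ry":0,"rz":0,"tx":0,"ty":0,"tz":0,"claw":-0.3},
    {"rx":0,"ry":0,"rz":0,"tx":0,"ty":0,"tz":0,"claw":-0.1},
    {"rx":0,"ry":0,"rz":0,"tx":0,"ty":0,"tz":-0.05,"claw":0},
    {"rx":0,"ry":0,"rz":0,"tx":0,"ty":0,"tz":-0.1,"claw":0},
    {"rx":0,"ry":0,"rz":0,"tx":0,"ty":0,"tz":-0.1,"claw":0},
    {"rx":0,"ry":0,"rz":0,"tx":0,"ty":0,"tz":-0.1,"claw":0},
  ],
)

```text
time: 24.65
eef_pos: [0.6094, 0.0923, 0.3014]
ee_rot: [3.141, -0.001, 2.392]
ft_force: [-0.3, 0.4, -0.8]
opening: 0.502
```

```bash
python3 - <<'E'
from h import *
C=cam("wrist"); p,d=viewer.read_camera("wrist"); crop(p,150,20,350,290,2.2,"w16.png")
p,d=viewer.read_camera("top"); crop(p,180,80,400,300,2.7,"t16.png")
s=status.state();print(s["time"],s["eef_pos"],s["ft_force"])
E
```

```text
24.75 [0.60871411 0.09228219 0.29965711] [-0.69117244 -0.70529676 -0.54129377]
```

View pics/w16.png

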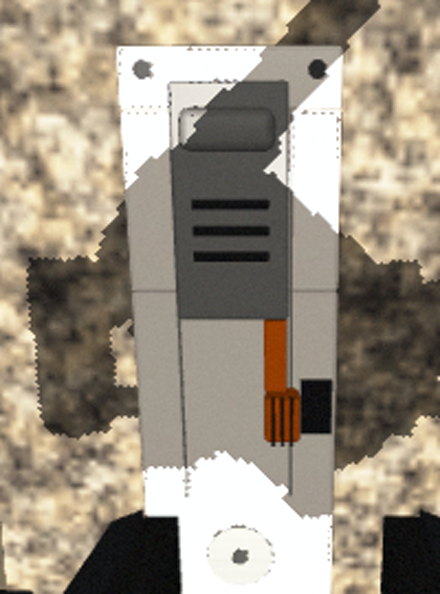

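View pics/t16.png

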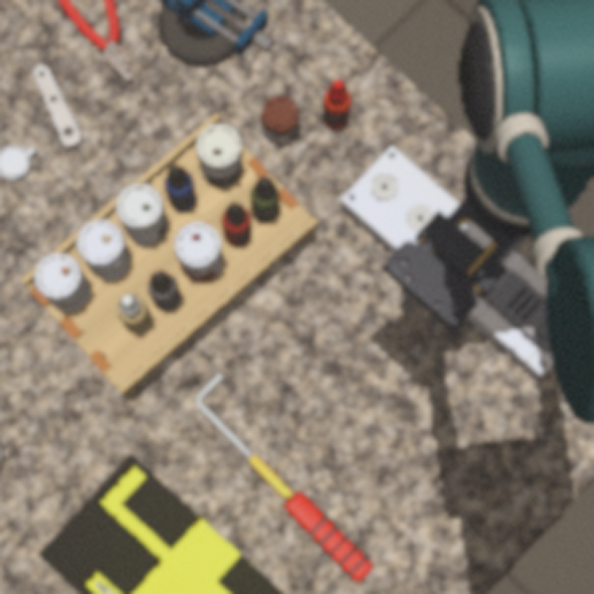

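The cover is shut, the lock's tongue is against it, the hook lies flat and the bystanders stand where they were. I'm handing in.

```bash
python3 -c "
from h import *
print(workorder.sign_off())"
```

```text
the job is handed in; nothing more can be done
None
```

The job is done and handed in at 24.75 s of the 72 s. I got no verdict back, so this rests on my own checks.

- **Hook and battery:** I lifted the hook by its neck, laid it beside the tray and took it again by the handle. With it I drew the battery about 77 mm out in front of the riser. The hook now lies flat on the worktop.
- **Light bar:** I freed the lock, slid the cover open, laid the battery in with its plus end at the red terminal, then shut the cover and pushed the lock home.

**Last checks:**
- **Battery:** its top read about 33 mm above the worktop, as it should when seated, and it lay inside the bay in the wrist picture. I could not see it again once the cover was shut.
- **Cover and lock:** the cover stopped hard with about 10 N after 69 mm. The lock stopped with about 5 N after 12.2 mm, and the last picture shows its tongue against the cover.
- **Bystanders:** the jar and dropper bottle look unmoved in the last top picture. The putty tin was outside that crop; I never moved the arm near it, but did not check it at the end.

**Disagreements:**
- The wrist and top cameras disagreed by about 2 mm on where the light bar lies across its width. I used the position felt when pinching the lock and the cover ridge, which lay between them.
- The battery measured 45–47 mm long in the wrist pictures, not 50 mm.
- My first move call was refused because I had left out the zero entries; nothing moved.

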